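Lock off the lamp and reload its filter magazine

ROBOT

A 7-joint arm with a two-finger parallel gripper is mounted at the origin on the work surface. World frame = base frame: x ahead of the robot, y to its left, z up, the work surface at z = 0. Lengths are in m, angles in rad, forces in N, time in s.
With the tool pointing down it reaches from about 0.35 to 0.9 m from the base axis. Payload 8.1 kg.
Tool frame: the origin (TCP) lies on the centre line of the jaws, within the pads' length; the fingertips stand 17 mm ahead of it and the grasp point (between the pads) lies 2 mm behind it; z points along the fingers, y is the direction in which the jaws open and shut (so a half turn about z gives the same grasp; the last joint's range is limited). The gripper opens to 92 mm and grips with 3 to 60 N. Pads are 19 mm wide; open, the fingers measure 130 mm over their backs; the gripper's body (75 mm by 190 mm) begins 47 mm behind the grasp point.
Start: joints at [1.174, 0.434, 0.025, 1.573, -0.012, 1.134, -0.075], TCP at [0.181, -0.598, 0.205] pointing down, gripper open.
Joint ranges: [-2.62, 2.62], [-0.44, 2.09], [-1.27, 1.32], [0.08, 2.57], [-1.32, 4.46], [0.12, 2], [-2.74, 2.74]. Speed limits (rad/s): [2.22, 2.22, 3.01, 3.01, 3.14, 3.14, 3.14].

INTERFACE

Orientations are given as a rotation vector (axis times angle).
In Python, from cell import arm gives the robot as it stands.
- The arm moves only by the shell command python3 -m creep 'ROWS' [FORCE]. ROWS is JSON, a list that holds one entry, the list of rows, each a list of 7 numbers: the shift along the world's x, y, z in cm, then the turn, a rotation vector about the world's x, y, z in degrees, then the opening, from -1 (shut) to 1 (fully open), so that 0 is half open. In form: [[[tx, ty, tz, ax, ay, az, jaw], ...]]. A call has 1 to 5 rows; each row is the pose to reach, as a shift and turn from the pose commanded when the call began; what a row does not reach only later rows make up. A row lasts 1/10 s, in which the tool goes at most 50 mm and 8.59 degrees, less where a joint would pass 70% of its speed; a pose out of reach is approached as far as the arm can. A call with a gripper value outside its range is refused whole. The fingers move at their own pace and stop on an object; FORCE is the grip in N (left out, the last holds). Time passes only in rows, so rows that repeat a pose let the fingers close. It gives the time, the measured TCP pose, the force and the opening at its end, in the units of the state.
- arm.observe(): the state, without advancing time (a new reading comes with each control period).
- arm.get_image(name): name is "scene" or "top"; returns the picture (384x512x3 uint8, red, green, blue); there is no depth.
- arm.camera_model(name): a dict with "vfov" (degrees; the focal length in pixels is half the picture's height over the tangent of half this angle, whatever the lens; pixels are square), "cx", "cy" (the principal point, pixels), "k1" (the pictures are not rectified: a ray, as slopes to the right and down, at radius r is drawn at 1 + k1 r^2 times it, then the intrinsics apply), "cam_to_world" (4x4, takes a point from camera to world coordinates). Camera axes: x right, y down, z forward; pixel columns grow to the right and rows downward; lengths in m; the calibration is good to about 2 mm. A picture is of the moment at which its call begins. camera_model takes no time and is no camera call.
- arm.sign_off(): hands the job in, once; it reports no verdict.
The state is a dict: "clock": time; "joints": joint angles; "dq": joint speeds; "joint_efforts": joint torques, N m; "position": TCP position; "ee_rot": TCP orientation; "force": force on the tool from outside, world axes, zero at the start; "ft_torque": the same for the moment, N m; "width": opening from 0.0 (shut) to 1.0 (fully open).
Only numpy, scipy, OpenCV 4.12 (cv2) and the standard library are available. Lean on these libraries where they do the work, as an engineer would, in place of code of your own. Each camera call takes 0.05 s, during which the arm holds its last target.

TASK

Lock off the microscope lamp before its filters are handled: turn the red isolator handle on the grey box fully to off (white pointer at the red dot), and then swing the lockout hasp fully out. Only after that, lift every filter slide off its hook on the drying rack and push each one fully home, shoulder on the magazine, in the magazine slot marked with its own colour. There may be three or four slides; leave the bench's other things where they stand.

Things in the scene. Friction and masses are not known exactly. Their poses are not given: they have to be found in the camera images.
- isolator (a joint): turn of the red isolator handle: 0 = on (its white pointer at the green dot, along the grey box's +x), pi/2 = off (pointer at the red dot, along the box's +y); it grows counter-clockwise from above, end stop at pi/2, starts at 0 to 0.3, and stays where left (about 0.12 N m to turn)
- hasp (a joint): swing of the lockout hasp: 0 = folded in over the grey box (its arm along the box's -y), pi/2 = fully swung out (arm along the box's -x, its end beyond the box's front edge); it grows clockwise from above, starts at 0 to 0.25, and stays where left (about 0.04 N m)
- hasp_post (a point): middle of the hasp's upright round orange finger post (diameter 13 mm, 36 mm tall, 18 mm above and below this point), which moves with the hasp; it stands 55 mm from the pivot, on a 4 mm steel arm that lies 3 mm above the top of the box
- isobox: grey isolator box, fixed, 190 (x) x 130 (y) x 85 mm high, origin at the centre of its underside; handle axis at x +35, y 0 mm, hasp pivot at x -60, y +35 mm
- rack: fixed aluminium drying rack, base 120 (x) x 300 (y) mm, origin under its centre, 148 mm high. Four flat hooks 14 mm wide, at y -108, -36, 36, 108 mm, point to its -x, top at 140 mm; each slide hangs at x -20 mm between two 8 mm lips. To free one: lift it 10 to 24 mm (at 28 mm its hole's lower edge meets the hook), then draw it 20 mm or more along the rack's -x
- magazine: cream filter magazine, loose, 0.95 kg, 150 (x) x 134 (y) x 65 mm high, origin at the centre of its underside; four slots in its top, each with a colour patch beside it on the outer x side; may be shifted during the job
- red_grip (a point): centre of the red tab, 12 (x) x 24 (y) x 40 mm tall, on top of the red filter slide (None if absent): black upright plate, 147 mm tall, 60 g, front and back alike, z up. Below this point: hole 22 mm wide by which it hangs, 28 to 62 mm; shoulder 8 x 52 mm, underside at 72 mm; blade 5 x 36 mm, from there to the bottom edge at 127 mm
- slot_red (a point): centre of the mouth of the slot with the red patch, at the magazine's top: 9.5 mm (x) x 41 mm (y), 59 mm deep; axes are the magazine's (at its x -40, y +32 mm). A slide that is fully home has its shoulder on the top and its grip centre 72 mm above this point
- yellow_grip (a point): centre of the yellow tab, 12 (x) x 24 (y) x 40 mm tall, on top of the yellow filter slide (None if absent): black upright plate, 147 mm tall, 60 g, front and back alike, z up. Below this point: hole 22 mm wide by which it hangs, 28 to 62 mm; shoulder 8 x 52 mm, underside at 72 mm; blade 5 x 36 mm, from there to the bottom edge at 127 mm
- slot_yellow (a point): centre of the mouth of the slot with the yellow patch, at the magazine's top: 9.5 mm (x) x 41 mm (y), 59 mm deep; axes are the magazine's (at its x -40, y -32 mm). A slide that is fully home has its shoulder on the top and its grip centre 72 mm above this point
- green_grip (a point): centre of the green tab, 12 (x) x 24 (y) x 40 mm tall, on top of the green filter slide (None if absent): black upright plate, 147 mm tall, 60 g, front and back alike, z up. Below this point: hole 22 mm wide by which it hangs, 28 to 62 mm; shoulder 8 x 52 mm, underside at 72 mm; blade 5 x 36 mm, from there to the bottom edge at 127 mm
- slot_green (a point): centre of the mouth of the slot with the green patch, at the magazine's top: 9.5 mm (x) x 41 mm (y), 59 mm deep; axes are the magazine's (at its x +40, y +32 mm). A slide that is fully home has its shoulder on the top and its grip centre 72 mm above this point
- blue_grip (a point): centre of the blue tab, 12 (x) x 24 (y) x 40 mm tall, on top of the blue filter slide (None if absent): black upright plate, 147 mm tall, 60 g, front and back alike, z up. Below this point: hole 22 mm wide by which it hangs, 28 to 62 mm; shoulder 8 x 52 mm, underside at 72 mm; blade 5 x 36 mm, from there to the bottom edge at 127 mm
- slot_blue (a point): centre of the mouth of the slot with the blue patch, at the magazine's top: 9.5 mm (x) x 41 mm (y), 59 mm deep; axes are the magazine's (at its x +40, y -32 mm). A slide that is fully home has its shoulder on the top and its grip centre 72 mm above this point
- hasp_pivot (a point): point on the hasp's upright turning axis, at about the post's mid height; fixed to the box, its axes are the box's axes
- isolator_grip (a point): centre of the red handle's bar on its upright turning axis, turns with it; bar 72 mm long (this point's x, towards the white pointer), 14 mm thick (y), 30 mm tall: 15 mm above and below this point, which lies 27 mm above the grey box's top; only a hub 34 mm across is beneath the bar
- bottle: bystander: closed glass jar with blue cap, 80 mm across, 150 mm tall, origin under its middle; leave where it stands
- dish: bystander: shut culture dish, 90 mm across, 14 mm high, origin under its middle; leave where it stands
- tipbox: bystander: blue pipette-tip box with clear lid, 90 x 120 x 59 mm, origin under its middle; leave where it stands
- timer: bystander: white timer, 55 x 65 x 22 mm, origin under its middle; leave where it stands
- flask: bystander: flat clear culture flask with red cap, 130 x 75 x 32 mm, origin under its middle; leave where it stands

How it is judged:
On the way, in this order (a step that is already met when the one before it is completed fails the run):
1. the isolator handle is turned to off (value of joint isolator above 1.4 rad), for 0.2 s.
2. the lockout hasp is swung out with the isolator off (value of joint isolator above 1.4 rad and value of joint hasp above 1.3 rad), for 0.2 s.
At the end, for the whole second after the job is handed in: isolator within 0.17 rad of off, hasp swung out past 1.3 rad; every slide present stands in the slot of its colour, shoulder within 3.5 mm of the top, upright within 0.1 rad of the magazine, within 8 mm of the slot's centre at the grip; magazine flat, all at rest (all of step 2 and z of red_grip in the frame of slot_red below 0.0755 m and angle between the z axis of red_grip and the z axis of slot_red, either way round below 0.1 rad and angle between the x axis of red_grip and the x axis of slot_red, either way round below 0.25 rad and x of red_grip in the frame of slot_red between -0.008 and 0.008 m and y of red_grip in the frame of slot_red between -0.008 and 0.008 m and linear speed of each of red, yellow, green, blue, magazine below 0.02 m/s and z of yellow_grip in the frame of slot_yellow below 0.0755 m and angle between the z axis of yellow_grip and the z axis of slot_yellow, either way round below 0.1 rad and angle between the x axis of yellow_grip and the x axis of slot_yellow, either way round below 0.25 rad and x of yellow_grip in the frame of slot_yellow between -0.008 and 0.008 m and y of yellow_grip in the frame of slot_yellow between -0.008 and 0.008 m and z of green_grip in the frame of slot_green below 0.0755 m and angle between the z axis of green_grip and the z axis of slot_green, either way round below 0.1 rad and angle between the x axis of green_grip and the x axis of slot_green, either way round below 0.25 rad and x of green_grip in the frame of slot_green between -0.008 and 0.008 m and y of green_grip in the frame of slot_green between -0.008 and 0.008 m and z of blue_grip in the frame of slot_blue below 0.0755 m and angle between the z axis of blue_grip and the z axis of slot_blue, either way round below 0.1 rad and angle between the x axis of blue_grip and the x axis of slot_blue, either way round below 0.25 rad and x of blue_grip in the frame of slot_blue between -0.008 and 0.008 m and y of blue_grip in the frame of slot_blue between -0.008 and 0.008 m and angle between magazine's own z axis and vertical below 0.05 rad); the robot touches nothing.
It fails at once if a filter slide is taken from its hook before the hasp is swung out (distance of any of red_grip, yellow_grip, green_grip, blue_grip from where it was at the start of the episode above 0.03 m and not (value of joint isolator above 1.3 rad and value of joint hasp above 1.2 rad)).
It fails at once if a bystander is pushed more than 3 cm (distance of any of bottle, dish, tipbox, timer, flask from where it was at the start of the episode above 0.03 m).
Of red, yellow, green, blue only 3 to 4 are there at a start; the rules pass over those that are not, and their reading is None.
At some moment in a run one of magazine may be knocked a few centimetres aside while the robot is not near it.
It also fails if it takes over 210 s, if anything falls off the work surface, if the arm or the gripper's body presses on something with over 40 N, if the wrist force passes 120 N, or if a joint passes its speed limit or range.

## Working session

There is one attempt and no reset: what is moved stays moved. The work goes in short steps, Python scripts to look and compute and a shell command to move; the robot and the scene stay as the last step left them, time stands still between calls to the robot, and variables do not carry over. Pictures are saved under pics/ and viewed, and the job is handed in when it is done.

```bash
ls -la; mkdir -p pics
python3 - <<'E'
from cell import arm
import cv2,numpy as np
print(arm.observe())
for n in ("scene","top"):
    im=arm.get_image(n); cv2.imwrite(f"pics/{n}0.png",im[...,::-1]); m=arm.camera_model(n); print(n,m)
E
```

```text
total 12
drwxr-xr-x  3 agent agent 4096 Dec  7 13:53 .
drwxr-xr-x 23 root  root  4096 Dec  7 13:53 ..
drwxr-xr-x  2 agent agent 4096 Dec  7 13:53 pics
{'clock': 0.0, 'joints': array([ 1.17444889,  0.43522042,  0.02496792,  1.57411918, -0.01158155,
        1.13402594, -0.07509497]), 'dq': array([-7.56061026e-05, -1.95273820e-03,  2.73351258e-04,  7.77396773e-04,
        1.32423497e-03,  2.68735322e-04,  1.32855454e-04]), 'joint_efforts': array([ 4.18532190e-04, -6.67857385e+01,  9.84610990e-01, -3.14459467e+01,
       -6.08460652e-02,  4.32016351e-02,  2.20818333e-04]), 'position': array([ 0.18073517, -0.59770257,  0.20463802]), 'ee_rot': array([-3.10621838e+00, -4.59447416e-01,  6.23139802e-04]), 'force': array([-0.7957029 ,  0.90649602,  0.0609058 ]), 'ft_torque': array([-0.02711248, -0.01231951,  0.07623093]), 'width': 1.0025124953721771}
scene {'vfov': 55.750551025620894, 'cx': 253.23262426751984, 'cy': 198.22517071680105, 'k1': -0.11784244513718586, 'cam_to_world': array([[-0.66903045,  0.43705211, -0.60115199,  1.22653387],
       [ 0.74287943,  0.3682125 , -0.55906145,  0.55952193],
       [-0.02298731, -0.82061258, -0.57102239,  0.73395367],
       [ 0.        ,  0.        ,  0.        ,  1.        ]])}
top {'vfov': 43.46957073737677, 'cx': 260.59055130567265, 'cy': 195.9699289315709, 'k1': -0.03238971632617209, 'cam_to_world': array([[-1.90964015e-02, -9.77390144e-01,  2.10579757e-01,
         2.85680978e-01],
       [-9.99809449e-01,  1.95208267e-02, -6.31546996e-05,
        -1.81080296e-02],
       [-4.04896416e-03, -2.10540837e-01, -9.77576678e-01,
         1.56647985e+00],
       [ 0.00000000e+00,  0.00000000e+00,  0.00000000e+00,
         1.00000000e+00]])}
```

View pics/scene0.png

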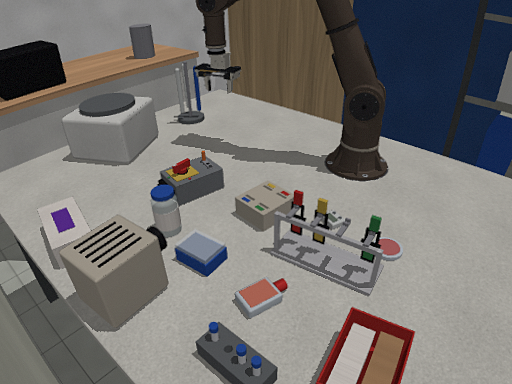

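View pics/top0.png

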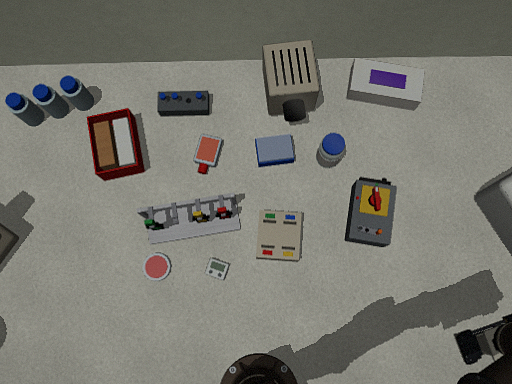

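```bash
cat > h.py <<'E'
from cell import arm
import numpy as np, cv2
from scipy.optimize import least_squares
def K(m):
    f=192/np.tan(np.radians(m["vfov"])/2); return np.array([[f,0,m["cx"]],[0,f,m["cy"]],[0,0,1]]),np.array([m["k1"],0,0,0,0])
def und(n,px):
    # model: drawn=(1+k1 r^2)*ray -> OpenCV convention
    m=arm.camera_model(n);k,d=K(m)
    p=cv2.undistortPointsIter(np.array(px,float).reshape(-1,1,2),k,d,None,None,(3,60,1e-10)).reshape(-1,2)
    R=np.array(m["cam_to_world"]); v=np.c_[p,np.ones(len(p))]@R[:3,:3].T
    return R[:3,3],v
def plane(n,px,z):
    o,v=und(n,px); t=(z-o[2])/v[:,2]; return o+v*t[:,None]
def proj(n,P):
    m=arm.camera_model(n);k,d=K(m);T=np.linalg.inv(m["cam_to_world"]);P=np.array(P,float).reshape(-1,3)
    return cv2.projectPoints(P,cv2.Rodrigues(T[:3,:3])[0],T[:3,3],k,d)[0].reshape(-1,2)
def tri(a,b):
    A=[];B=[]
    for n,p in (("scene",a),("top",b)):
        o,v=und(n,[p]);v=v[0]/np.linalg.norm(v[0]);M=np.eye(3)-np.outer(v,v);A.append(M);B.append(M@o)
    A=np.vstack(A);B=np.hstack(B);x=np.linalg.lstsq(A,B,rcond=None)[0]; return x,np.linalg.norm(A@x-B)
def crop(n,x0,y0,x1,y1,s,out,im=None,pts=None):
    if im is None: im=arm.get_image(n)[...,::-1]
    c=cv2.resize(im[y0:y1,x0:x1],None,fx=s,fy=s,interpolation=cv2.INTER_CUBIC)
    for i in range((x0+9)//10*10,x1,10):
        cv2.line(c,(int((i-x0+.5)*s),0),(int((i-x0+.5)*s),6 if i%50 else 14),(255,0,255),1)
        if i%20==0: cv2.putText(c,str(i),(int((i-x0+.5)*s)-10,24),0,.4,(255,0,255),1)
    for i in range((y0+9)//10*10,y1,10):
        cv2.line(c,(0,int((i-y0+.5)*s)),(6,int((i-y0+.5)*s)),(255,0,255),1)
        if i%20==0: cv2.putText(c,str(i),(8,int((i-y0+.5)*s)+4),0,.4,(255,0,255),1)
    if pts is not None:
        for p in pts: cv2.circle(c,(int((p[0]-x0+.5)*s),int((p[1]-y0+.5)*s)),2,(0,255,0),-1)
    cv2.imwrite(out,c)
E
python3 - <<'E'
from h import *
t=cv2.imread('pics/top0.png');s=cv2.imread('pics/scene0.png')
crop('top',335,165,410,255,6,'pics/a_boxtop.png',t)
crop('scene',150,140,235,210,8,'pics/a_boxsc.png',s)
crop('top',130,180,320,275,4,'pics/a_top2.png',t)
crop('scene',225,170,415,295,4,'pics/a_sc2.png',s)
E
```

```text
(no output)
```

View pics/a_boxtop.png

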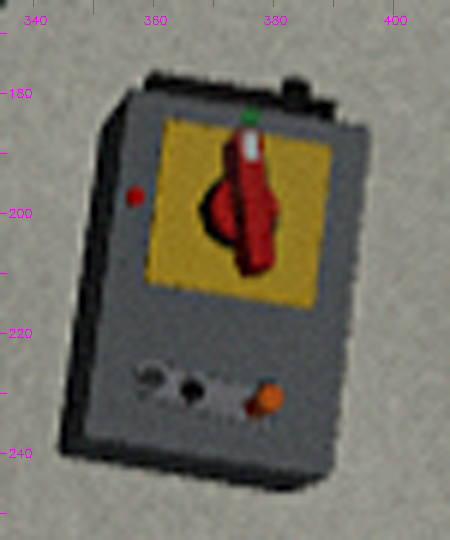

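View pics/a_boxsc.png

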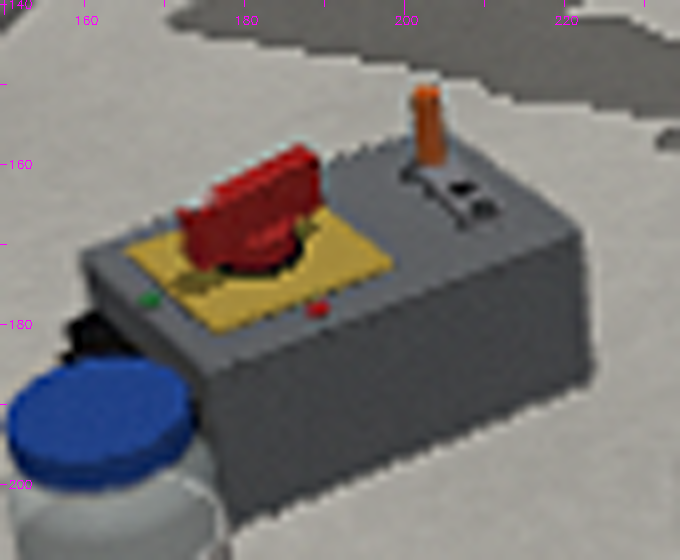

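View pics/a_top2.png

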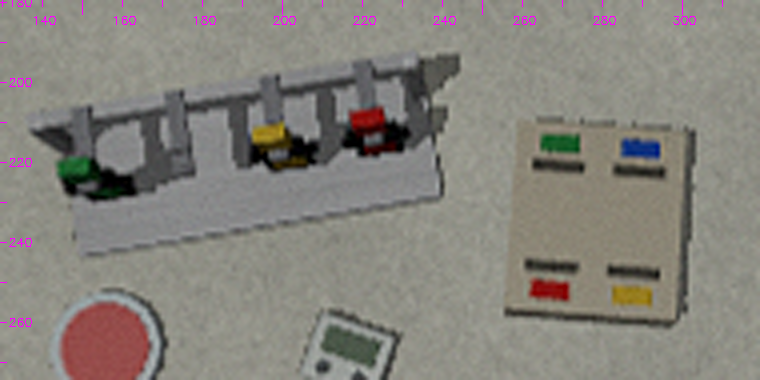

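View pics/a_sc2.png

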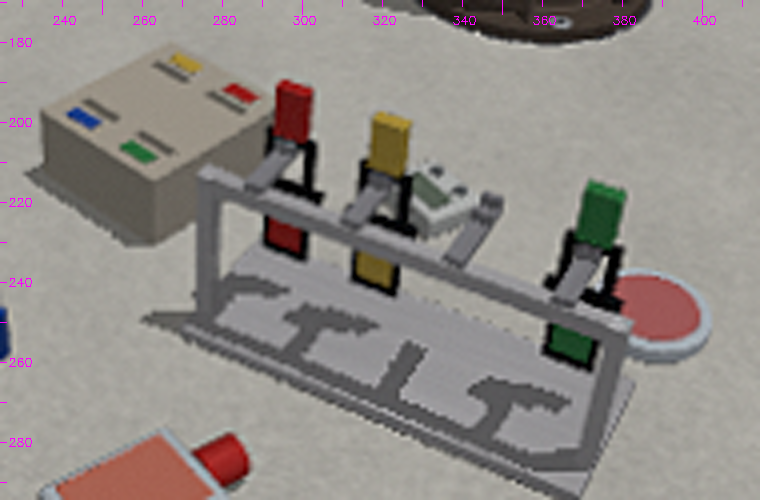

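```bash
cat > fit.py <<'E'
from h import *
def fit(obs,guess):
    # obs: list (cam, local pt, px)
    def res(p):
        c,s=np.cos(p[2]),np.sin(p[2]);r=[]
        for n in ("scene","top"):
            L=np.array([o[1] for o in obs if o[0]==n]);X=[o[2] for o in obs if o[0]==n]
            if len(X)==0: continue
            W=np.c_[p[0]+c*L[:,0]-s*L[:,1],p[1]+s*L[:,0]+c*L[:,1],L[:,2]]
            r.append((proj(n,W)-np.array(X)).ravel())
        return np.concatenate(r)
    q=least_squares(res,guess,loss='soft_l1'); return q.x,res(q.x).reshape(-1,2).round(1)
E
python3 - <<'E'
from fit import *
a,b,h=.095,.065,.085
p,r=fit([('top',(a,b,h),(357,181.5)),('top',(a,-b,h),(396,186)),('top',(-a,-b,h),(389.5,244)),('top',(-a,b,h),(348.5,238)),
('scene',(a,-b,h),(159.5,171)),('scene',(a,b,h),(175,186)),('scene',(-a,b,h),(222,168.5)),('scene',(-a,b,0),(223,187.5))],[.45,-.3,0])
print('box',p,r.tolist())
a,b,h=.075,.067,.065
p,r=fit([('top',(a,b,h),(260,209.5)),('top',(a,-b,h),(302,212)),('top',(-a,-b,h),(298,260)),('top',(-a,b,h),(256,257)),
('scene',(a,-b,h),(234.5,197)),('scene',(a,b,h),(262.5,215)),('scene',(-a,-b,h),(270,180)),('scene',(a,b,0),(263,230.5)),
],[.45,0,0])
print('mag',p,r.tolist())
a,b=.06,.15
p,r=fit([('top',(-a,-b,0),(240,228)),('top',(-a,b,0),(149,243.5)),('scene',(a,b,0),(368,293.5))],[.55,.2,-.1])
print('rack',p,r.tolist())
# grips by tri
for n,s,t in (('red',(297,197),(221,209.5)),('yel',(321.5,206),(196.5,213)),('grn',(373.5,224),(148,221.5))): print(n,tri(s,t))
print('post top',tri((203,151),(380,230.5)))
E
```

```text
box [ 0.55025268 -0.36918408 -0.19557551] [[-0.1, -0.6], [0.6, -0.4], [1.2, -0.9], [1.8, -0.1], [-0.4, -3.2], [1.2, -0.7], [0.5, 0.3], [-0.2, -1.0]]
mag [ 0.48540236 -0.07341031 -0.11001153] [[0.5, -0.7], [0.5, -0.5], [-1.7, -0.5], [0.1, 0.5], [-0.2, -0.6], [0.0, 0.6], [0.5, 0.1], [-0.6, -0.9]]
rack [0.55290938 0.20608679 0.14602855] [[0.9, 3.0], [0.7, 0.5], [1.1, -0.1]]
red (array([0.54967518, 0.09697081, 0.16965153]), np.float64(0.004085334986600935))
yel (array([0.5404374 , 0.16976428, 0.16844542]), np.float64(0.0033943254374556456))
grn (array([0.51835365, 0.31136318, 0.16728563]), np.float64(0.005496127575503164))
post top (array([ 0.48210385, -0.37597255,  0.12737461]), np.float64(6.59810048291585e-05))
```

```bash
cat > ov.py <<'E'
from fit import *
def wpt(p,L):
    L=np.array(L,float).reshape(-1,3);c,s=np.cos(p[2]),np.sin(p[2]);return np.c_[p[0]+c*L[:,0]-s*L[:,1],p[1]+s*L[:,0]+c*L[:,1],L[:,2]]
def boxpts(a,b,h,z0=0,cx=0,cy=0): return [(cx+sx*a,cy+sy*b,z) for z in (z0,h) for sx,sy in ((1,1),(1,-1),(-1,-1),(-1,1))]
def overlay(n,im,p,L,x0,y0,x1,y1,s,out,col=(0,255,0)):
    c=cv2.resize(im[y0:y1,x0:x1],None,fx=s,fy=s,interpolation=cv2.INTER_CUBIC)
    for pp,LL in zip(p,L):
        q=((proj(n,wpt(pp,LL))-[x0,y0]+.5)*s).astype(int)
        for k in range(0,len(q),4):
            f=q[k:k+4]; cv2.polylines(c,[f.reshape(-1,1,2)],True,col,1)
    cv2.imwrite(out,c)
BOX=(0.55025,-0.36918,-0.1956);MAG=(.4854,-.0734,-.1100);RACK=(.5538,.207,.1455)
slots=lambda: [(x+dx,y+dy,.065) for x in(-.04,.04) for y in(.032,-.032) for dx,dy in((.00475,.0205),(.00475,-.0205),(-.00475,-.0205),(-.00475,.0205))]
def tabs(ys): return sum([boxpts(.006,.012,.188,.148,-.02,y) for y in ys],[])
E
python3 - <<'E'
from ov import *
t=cv2.imread('pics/top0.png');s=cv2.imread('pics/scene0.png')
P=[BOX,MAG,RACK];L=[boxpts(.095,.065,.085),boxpts(.075,.067,.065)+slots(),boxpts(.06,.15,.001)+tabs((-.108,-.036,.108))]
overlay('top',t,P,L,335,165,410,255,6,'pics/o1.png')
overlay('scene',s,P,L,150,140,235,210,8,'pics/o2.png')
overlay('top',t,P,L,130,180,320,275,4,'pics/o3.png')
overlay('scene',s,P,L,225,170,415,295,4,'pics/o4.png')
E
python3 -c "
import cv2,numpy as np
i=[cv2.imread(f'pics/o{k}.png') for k in (1,2)]
c=np.zeros((560,1140,3),np.uint8);c[:540,:450]=i[0];c[:,460:1140]=i[1];cv2.imwrite('pics/oa.png',cv2.resize(c,(800,393)))"
```

```text
(no output)
```

View pics/oa.png

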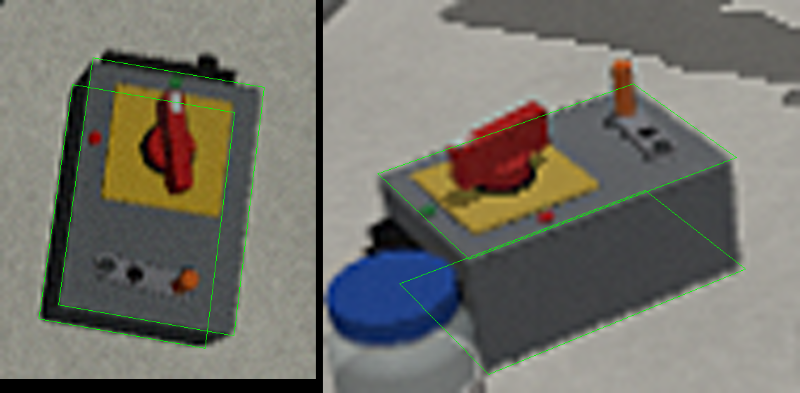

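View pics/o3.png

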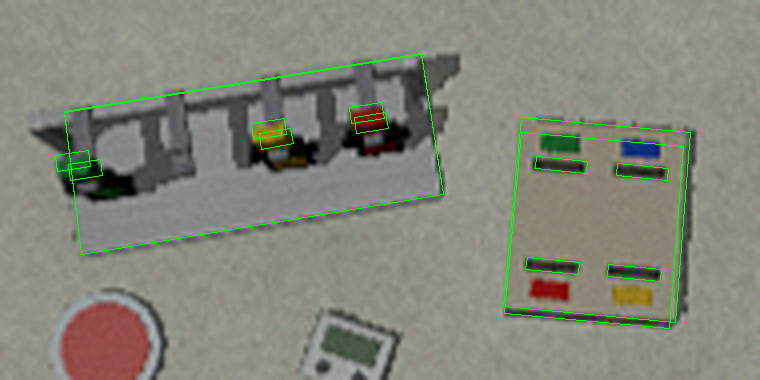

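View pics/o4.png

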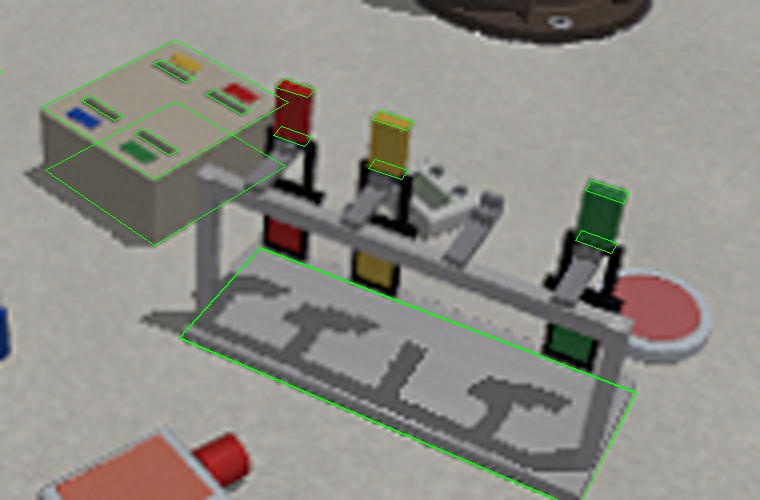

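```bash
python3 - <<'E'
from ov import *
q=plane('top',[(375.3,187),(377.8,208.5)],.127); d=q[0]-q[1]; print(q,np.linalg.norm(d),np.arctan2(d[1],d[0]),q.mean(0))
print(wpt(BOX,[(.035,0,.112),(-.06,.035,.11),(-.06,-.02,.11),(-.115,.035,.11)]))
E
python3 -m creep '[[[5,3,0,0,0,-3,1],[10,6,0,0,0,-6,1],[15,9,0,0,0,-9,1],[20,11,0,0,0,-12,1],[24,13,0,0,0,-14,1]]]' 20
```

```text
[[ 0.61690738 -0.37110061  0.127     ]
 [ 0.54963833 -0.37407675  0.127     ]] 0.0673348539646035 0.04421351864615958 [ 0.58327285 -0.37258868  0.127     ]
[[ 0.58458259 -0.37598243  0.112     ]
 [ 0.49819656 -0.3231861   0.11      ]
 [ 0.48750702 -0.37713732  0.11      ]
 [ 0.44424534 -0.31249657  0.11      ]]
clock: 0.6
position: [0.4014, -0.4771, 0.2052]
ee_rot: [-3.141, -0.074, 0.001]
force: [1.4, -1.4, 0.3]
width: 1.0
```

```bash
python3 -m creep '[[[4,2.3,0,0,0,0,1],[8,4.6,0,0,0,0,1],[12,7,0,0,0,0,1],[16,9,0,0,0,0,1],[18.3,10.3,0,0,0,0,1]]]'; python3 -m creep '[[[0,0,-1,0,0,0,1],[0,0,-3,0,0,0,1],[0,0,-5,0,0,0,1],[0,0,-5,0,0,0,1]]]'
python3 - <<'E'
from h import *
crop('top',320,150,420,255,5,'pics/b1.png');crop('scene',140,90,250,215,5,'pics/b2.png')
print(arm.observe()['position'])
E
```

```text
clock: 1.1
position: [0.5864, -0.3717, 0.2046]
ee_rot: [-3.138, -0.084, -0.001]
force: [-0.7, -0.7, -0.4]
width: 1.002
clock: 1.5
position: [0.5803, -0.3749, 0.1518]
ee_rot: [-3.138, -0.076, 0.009]
force: [-1.1, 0.5, 0.5]
width: 1.002
[ 0.58222291 -0.37579583  0.15525156]
```

View pics/b1.png

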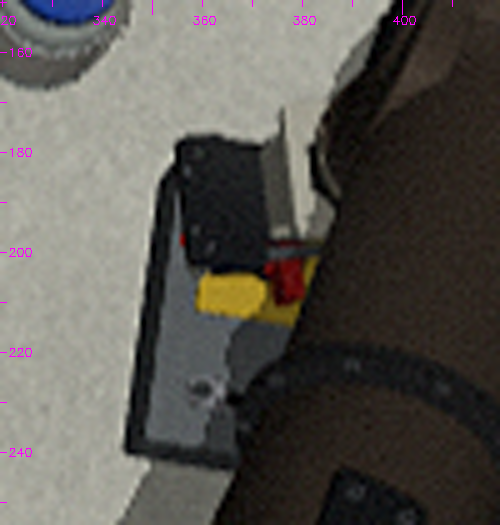

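View pics/b2.png

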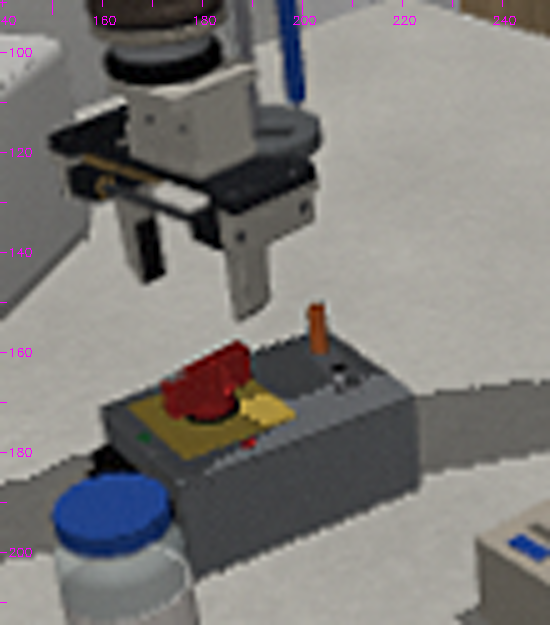

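Jaws straddle the red bar (scene pixels ~150–195,140 over the bar at ~207,170). Lower and close.

```bash
python3 -m creep '[[[0,0,-1.5,0,0,0,1],[0,0,-3,0,0,0,1],[0,0,-3.7,0,0,0,1],[0,0,-3.7,0,0,0,1]]]';python3 -m creep '[[[0,0,0,0,0,0,-1],[0,0,0,0,0,0,-1],[0,0,0,0,0,0,-1],[0,0,0,0,0,0,-1],[0,0,0,0,0,0,-1]]]' 15
python3 -m creep '[[[0,0,0,0,0,0,-1],[0,0,0,0,0,0,-1],[0,0,0,0,0,0,-1],[0,0,0,0,0,0,-1],[0,0,0,0,0,0,-1]]]' 15
```

```text
clock: 2.0
position: [0.582, -0.3748, 0.1166]
ee_rot: [-3.139, -0.078, 0.004]
force: [0.3, -0.1, 1.4]
width: 0.998
clock: 2.5
position: [0.5831, -0.3754, 0.1187]
ee_rot: [3.14, 0.078, 0.001]
force: [-0.2, -0.8, 0.3]
width: 0.613
clock: 3.0
position: [0.583, -0.3754, 0.1184]
ee_rot: [3.141, 0.078, -0.0]
force: [0.4, -0.6, -0.0]
width: 0.178
```

```bash
python3 -m creep '[[[0,0,0,0,0,0,-1],[0,0,0,0,0,0,-1],[0,0,0,0,0,0,-1]]]' 15
python3 -m creep '[[[0,0,0,0,0,5,-1],[0,0,0,0,0,12,-1],[0,0,0,0,0,19,-1],[0,0,0,0,0,26,-1],[0,0,0,0,0,32,-1]]]'
```

```text
clock: 3.3
position: [0.583, -0.3754, 0.1184]
ee_rot: [3.141, 0.078, 0.0]
force: [-0.1, 0.4, 0.1]
width: 0.005
clock: 3.8
position: [0.583, -0.3755, 0.1185]
ee_rot: [2.995, 0.947, -0.0]
force: [-0.6, -0.4, -0.7]
width: 0.006
```

```bash
python3 -m creep '[[[0,0,0,0,0,7,-1],[0,0,0,0,0,14,-1],[0,0,0,0,0,21,-1],[0,0,0,0,0,26,-1],[0,0,0,0,0,30,-1]]]';python3 -c "
from h import *; print(arm.observe()['ft_torque'])"
```

```text
clock: 4.3
position: [0.5829, -0.3755, 0.1184]
ee_rot: [2.649, 1.688, 0.0]
force: [-0.4, 0.1, -0.6]
width: 0.008
[ 0.013774   -0.06015798  0.03633237]
```

Run:
```python
from h import *
crop('top',320,150,420,255,5,'pics/c1.png');crop('scene',140,90,250,215,6,'pics/c2.png')
```

```text
(no output)
```

View pics/c1.png

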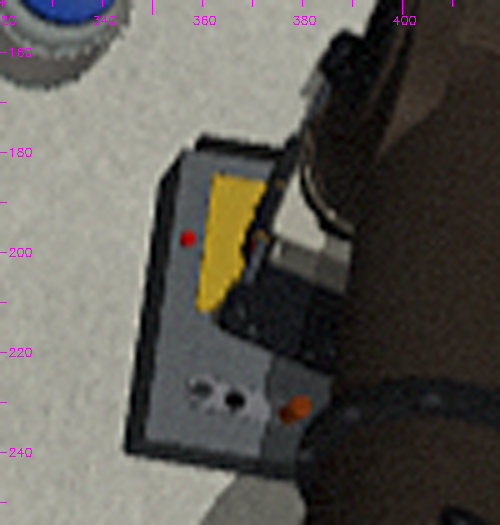

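View pics/c2.png

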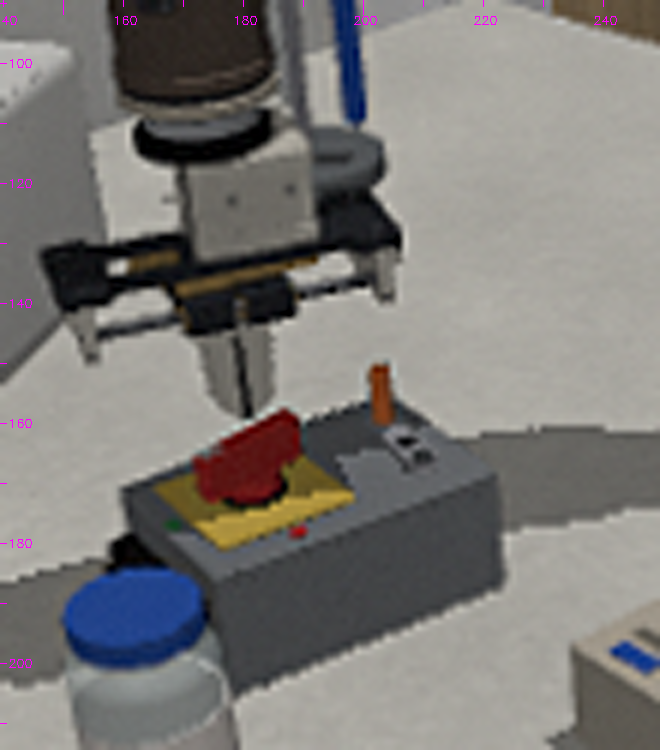

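Run:
```python
from h import *
p=arm.observe()['position'];print(p)
for n in('scene','top'):print(proj(n,[p,p-[0,0,.017],[.584,-.375,.112]]))
# cross-check: which z along top ray; find world pos with scene px of fingertip
for z in (.1,.12,.14,.16,.18): print(z,plane('scene',[(181,159)],z))
```

```text
[ 0.58286482 -0.3755789   0.11837208]
[[181.72236029 163.74708797]
 [182.35587101 167.96210381]
 [181.81045139 165.51081536]]
[[376.8758629  198.39037015]
 [375.60985682 199.51458594]
 [376.18580046 198.45867689]]
0.1 [[ 0.5427341  -0.43395299  0.1       ]]
0.12 [[ 0.56430665 -0.4026108   0.12      ]]
0.14 [[ 0.5858792 -0.3712686  0.14     ]]
0.16 [[ 0.60745174 -0.33992641  0.16      ]]
0.18 [[ 0.62902429 -0.30858422  0.18      ]]
```

Run:
```python
from h import *
print(proj('scene',[(.582,-.43,.138),(.582,-.32,.138)]))
print(arm.observe())
im=cv2.imread('pics/scene0.png');crop('scene',190,50,260,130,7,'pics/d.png',im)
p=np.array([.1807,-.5977,.2046]);y=np.array([np.cos(.2937-1.5708),np.sin(.2937-1.5708),0])
print(proj('scene',[p+y*.055-[0,0,.017],p-y*.055-[0,0,.017],p-[0,0,.017]]))
```

```text
[[171.64276871 154.08141117]
 [191.45826425 163.70339207]]
{'clock': 4.4, 'joints': array([ 0.67103372,  0.63795102, -0.28819209,  1.46659588,  0.19458944,
        1.06526061, -0.09646817]), 'dq': array([-0.00910392, -0.00322497,  0.01509493,  0.00110946, -0.01411828,
       -0.00309143, -0.07567648]), 'joint_efforts': array([ 1.28435455e-01, -7.90698767e+01, -5.32600388e+00, -2.98408002e+01,
        1.33576957e-01,  7.27216783e-02,  1.19112309e+00]), 'position': array([ 0.58286482, -0.3755789 ,  0.11837208]), 'ee_rot': array([-2.65136305e+00, -1.68497682e+00, -5.38309551e-05]), 'force': array([ 0.11445062, -0.55409997, -0.02402509]), 'ft_torque': array([ 0.04593966, -0.06582883, -0.01405821]), 'width': 0.006144556914439543}
[[209.19014311  98.32430744]
 [230.82397706 101.30042543]
 [219.85773321  99.78134628]]
```

View pics/d.png

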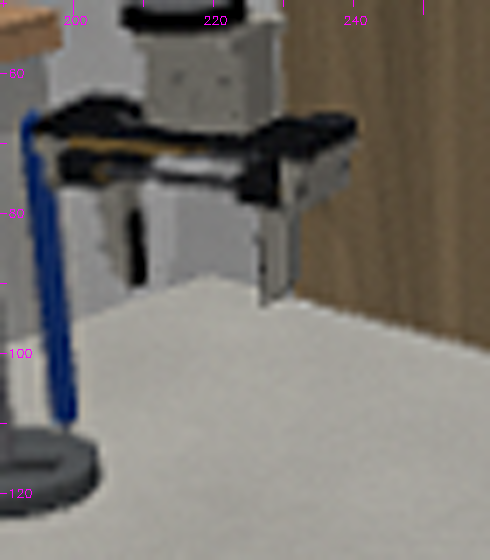

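```bash
python3 -m creep '[[[0,0,0,0,0,-8,1],[0,0,0,0,0,-16,1],[0,0,0,0,0,-24,1],[0,0,0,0,0,-32,1],[0,0,0,0,0,-40,1]]]';python3 -m creep '[[[0,0,0,0,0,-8,1],[0,0,0,0,0,-16,1],[0,0,0,0,0,-22,1],[0,0,0,0,0,-22,1],[0,0,0,0,0,-22,1]]]'
python3 -m creep '[[[0,0,-0.5,0,0,0,1],[0,0,-1,0,0,0,1],[0,0,-1.5,0,0,0,1],[0,0,-2,0,0,0,1],[0,0,-2,0,0,0,1]]]'
python3 - <<'E'
from h import *
crop('scene',140,90,250,215,6,'pics/e2.png')
E
```

```text
clock: 4.9
position: [0.5831, -0.3753, 0.1185]
ee_rot: [3.071, 0.663, 0.0]
force: [0.2, -0.2, 0.5]
width: 0.389
clock: 5.4
position: [0.5831, -0.3753, 0.1185]
ee_rot: [3.14, 0.081, -0.0]
force: [-0.8, -0.1, 0.0]
width: 0.825
clock: 5.9
position: [0.5824, -0.3751, 0.0972]
ee_rot: [-3.14, -0.078, 0.002]
force: [0.1, 0.9, -0.7]
width: 1.003
```

View pics/e2.png

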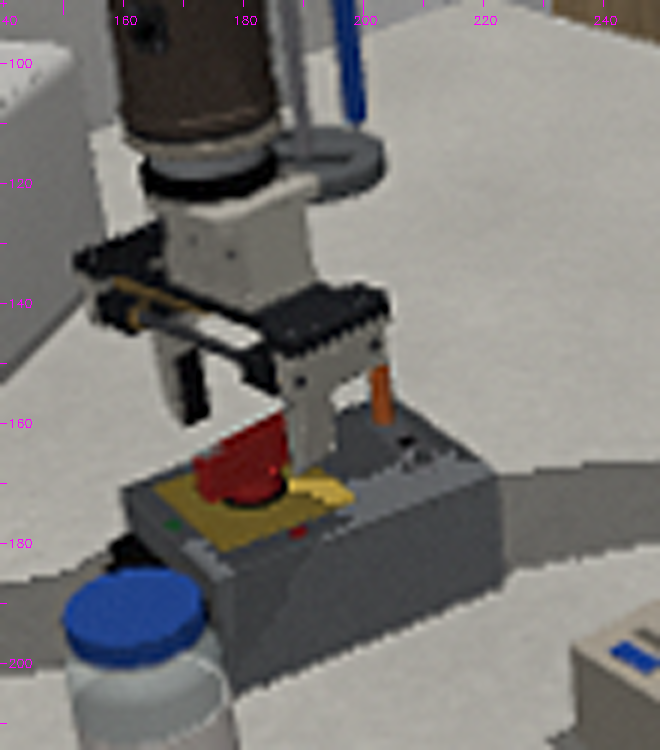

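Run:
```python
from h import *
for px in [(189.5,168),(191.5,167.3),(194.5,165.5),(171,160.3)]:
  for z in (.09,.1,.11,.12,.13): print(px,z,plane('scene',[px],z)[0].round(3))
```

```text
(189.5, 168) 0.09 [ 0.555 -0.372  0.09 ]
(189.5, 168) 0.1 [ 0.565 -0.358  0.1  ]
(189.5, 168) 0.11 [ 0.576 -0.343  0.11 ]
(189.5, 168) 0.12 [ 0.586 -0.329  0.12 ]
(189.5, 168) 0.13 [ 0.597 -0.314  0.13 ]
(191.5, 167.3) 0.09 [ 0.547 -0.37   0.09 ]
(191.5, 167.3) 0.1 [ 0.558 -0.356  0.1  ]
(191.5, 167.3) 0.11 [ 0.568 -0.341  0.11 ]
(191.5, 167.3) 0.12 [ 0.579 -0.327  0.12 ]
(191.5, 167.3) 0.13 [ 0.589 -0.313  0.13 ]
(194.5, 165.5) 0.09 [ 0.532 -0.372  0.09 ]
(194.5, 165.5) 0.1 [ 0.542 -0.357  0.1  ]
(194.5, 165.5) 0.11 [ 0.553 -0.343  0.11 ]
(194.5, 165.5) 0.12 [ 0.564 -0.328  0.12 ]
(194.5, 165.5) 0.13 [ 0.575 -0.314  0.13 ]
(171, 160.3) 0.09 [ 0.562 -0.471  0.09 ]
(171, 160.3) 0.1 [ 0.573 -0.455  0.1  ]
(171, 160.3) 0.11 [ 0.583 -0.439  0.11 ]
(171, 160.3) 0.12 [ 0.593 -0.423  0.12 ]
(171, 160.3) 0.13 [ 0.604 -0.407  0.13 ]
```

```bash
python3 -m creep '[[[0,0,-0.5,0,0,0,1],[0,0,-1,0,0,0,1],[0,0,-1.5,0,0,0,1],[0,0,-1.5,0,0,0,1]]]'; python3 -m creep '[[[0,0,0,0,0,0,-1],[0,0,0,0,0,0,-1],[0,0,0,0,0,0,-1],[0,0,0,0,0,0,-1],[0,0,0,0,0,0,-1]]]' 15
python3 -m creep '[[[0,0,0,0,0,0,-1],[0,0,0,0,0,0,-1],[0,0,0,0,0,0,-1],[0,0,0,0,0,0,-1],[0,0,0,0,0,0,-1]]]' 15;python3 -m creep '[[[0,0,0,0,0,0,-1],[0,0,0,0,0,0,-1],[0,0,0,0,0,0,-1],[0,0,0,0,0,0,-1],[0,0,0,0,0,0,-1]]]' 15
```

```text
clock: 6.35
position: [0.5825, -0.375, 0.0824]
ee_rot: [-3.14, -0.078, 0.002]
force: [0.6, 0.3, 0.1]
width: 1.001
clock: 6.85
position: [0.5831, -0.3754, 0.0836]
ee_rot: [3.14, 0.078, 0.0]
force: [0.1, 0.2, -0.3]
width: 0.62
clock: 7.35
position: [0.583, -0.3754, 0.0834]
ee_rot: [3.141, 0.078, -0.0]
force: [0.0, -0.3, 0.8]
width: 0.178
clock: 7.85
position: [0.583, -0.375, 0.0834]
ee_rot: [-3.14, -0.078, 0.0]
force: [-0.5, 2.8, 2.7]
width: 0.152
```

```bash
python3 -m creep '[[[0,0,0,0,0,6,-1],[0,0,0,0,0,12,-1],[0,0,0,0,0,18,-1],[0,0,0,0,0,24,-1],[0,0,0,0,0,30,-1]]]' 25;python3 -m creep '[[[0,0,0,0,0,7,-1],[0,0,0,0,0,14,-1],[0,0,0,0,0,21,-1],[0,0,0,0,0,26,-1],[0,0,0,0,0,30,-1]]]';python3 -m creep '[[[0,0,0,0,0,6,-1],[0,0,0,0,0,12,-1],[0,0,0,0,0,15,-1],[0,0,0,0,0,16,-1],[0,0,0,0,0,16,-1]]]'
python3 - <<'E'
from h import *
print(arm.observe()['ft_torque'])
crop('scene',140,90,250,215,6,'pics/f2.png')
crop('top',320,150,420,255,5,'pics/f1.png')
E
```

```text
clock: 8.35
position: [0.5834, -0.3762, 0.0835]
ee_rot: [3.011, 0.893, 0.001]
force: [2.2, -0.4, -2.7]
width: 0.151
clock: 8.85
position: [0.5844, -0.3771, 0.0835]
ee_rot: [2.676, 1.639, 0.002]
force: [6.3, -3.8, -4.5]
width: 0.151
clock: 9.35
position: [0.585, -0.3774, 0.0835]
ee_rot: [2.424, 1.991, 0.003]
force: [8.1, -4.3, -6.3]
width: 0.151
[-0.9968307  -1.74827614 -0.07941064]
```

View pics/f2.png

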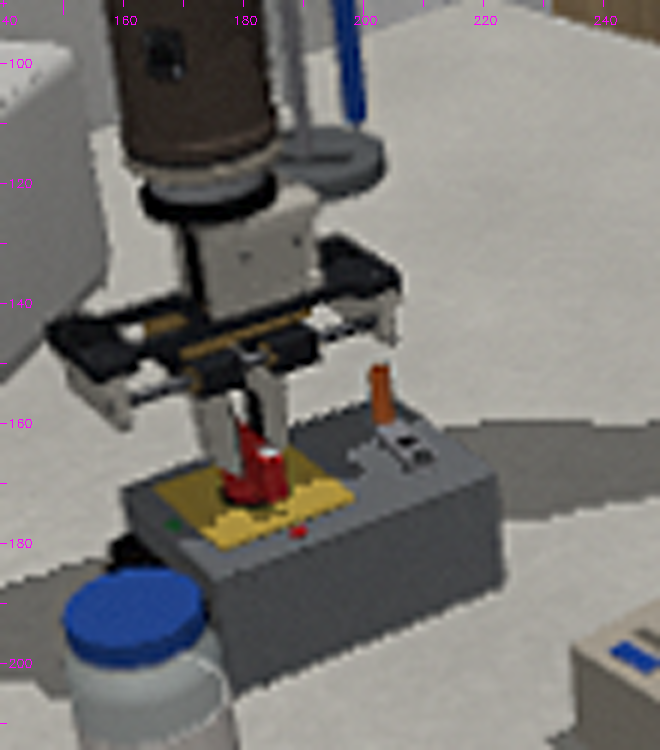

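View pics/f1.png

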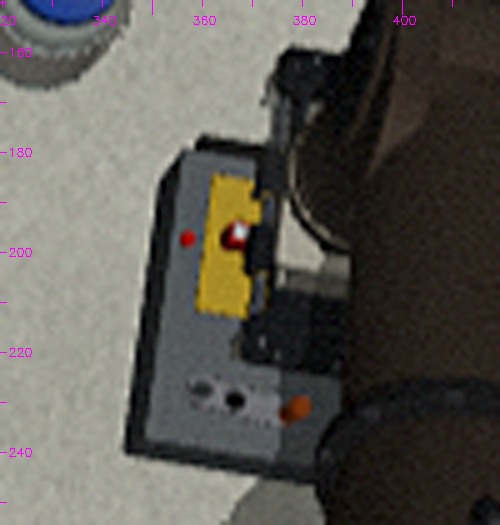

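```bash
python3 -m creep '[[[0,0,0,0,0,1.5,-1],[0,0,0,0,0,2.5,-1],[0,0,0,0,0,2.5,-1],[0,0,0,0,0,0,-1]]]'; python3 -c "
from h import *; print(arm.observe()['ft_torque'])"
python3 -m creep '[[[0,0,0,0,0,0,0],[0,0,0,0,0,0,0],[0,0,0,0,0,0,0],[0,0,0,0,0,0,0],[0,0,0,0,0,0,0]]]'
```

```text
clock: 9.85
position: [0.585, -0.3774, 0.0835]
ee_rot: [2.425, 1.99, 0.003]
force: [7.4, -4.0, -6.6]
width: 0.15
[-0.97789287 -1.63937798  0.13540484]
clock: 10.35
position: [0.5829, -0.3754, 0.0835]
ee_rot: [2.427, 1.995, -0.0]
force: [0.0, -0.2, 0.2]
width: 0.493
```

```bash
python3 -m creep '[[[0,0,2,0,0,0,0],[0,0,5,0,0,0,0],[-3,1,6,0,0,0,0],[-7,2,6,0,0,0,0],[-11,4,6,0,0,0,0]]]'
python3 - <<'E'
from h import *
crop('scene',140,90,250,215,6,'pics/g2.png')
crop('top',320,150,420,255,5,'pics/g1.png')
E
```

```text
clock: 10.85
position: [0.4718, -0.3362, 0.1437]
ee_rot: [2.427, 1.992, -0.0]
force: [-1.1, 0.3, 0.2]
width: 0.501
```

View pics/g2.png

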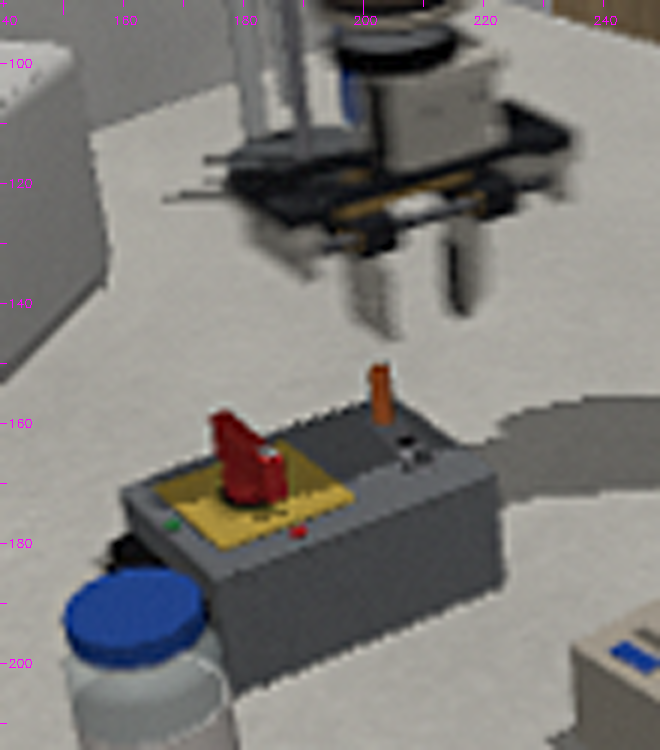

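View pics/g1.png

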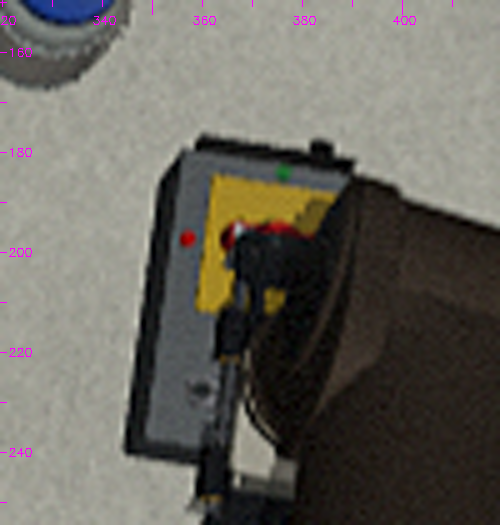

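```bash
python3 -m creep '[[[0.5,-2,0,0,0,0,0],[1,-4,0,0,0,0,0],[1,-4,-2,0,0,0,0],[1,-4,-4,0,0,0,0],[1,-4,-4,0,0,0,0]]]'
python3 - <<'E'
from h import *
crop('scene',140,90,250,215,6,'pics/h2.png')
E
```

```text
clock: 11.45
position: [0.4817, -0.3747, 0.1011]
ee_rot: [-2.424, -1.992, 0.002]
force: [-0.1, 0.5, 0.1]
width: 0.503
```

View pics/h2.png

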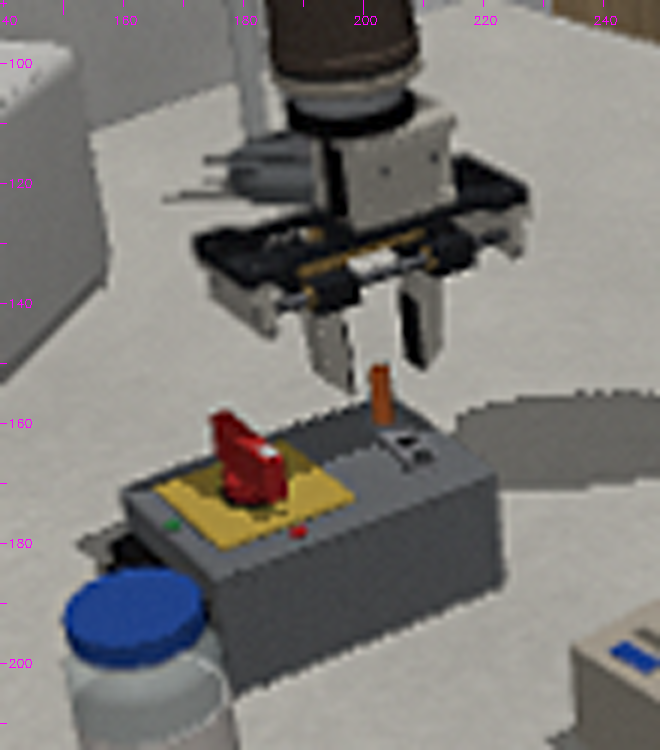

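Post (px 203,155) lies centred between the tips (196,154) and (210,150). Lower and close.

```bash
python3 -m creep '[[[0,-0.1,-1,0,0,0,0],[0,-0.1,-2,0,0,0,0],[0,-0.1,-2.3,0,0,0,0],[0,-0.1,-2.3,0,0,0,0]]]'; python3 -m creep '[[[0,0,0,0,0,0,-1],[0,0,0,0,0,0,-1],[0,0,0,0,0,0,-1],[0,0,0,0,0,0,-1],[0,0,0,0,0,0,-1]]]' 10;python3 -m creep '[[[0,0,0,0,0,0,-1],[0,0,0,0,0,0,-1],[0,0,0,0,0,0,-1],[0,0,0,0,0,0,-1]]]' 10
```

```text
clock: 11.9
position: [0.4827, -0.3762, 0.0799]
ee_rot: [-2.426, -1.994, 0.0]
force: [0.3, 0.1, -0.6]
width: 0.501
clock: 12.4
position: [0.483, -0.3765, 0.0806]
ee_rot: [2.427, 1.995, -0.0]
force: [-0.1, 1.2, 1.1]
width: 0.139
clock: 12.8
position: [0.483, -0.3765, 0.0805]
ee_rot: [2.427, 1.994, -0.0]
force: [-0.6, -0.3, 1.4]
width: 0.137
```

Run:
```python
import numpy as np
p=np.array([.4982,-.3232]);c=np.array([.483,-.3765])
r=np.linalg.norm(c-p);a0=np.degrees(np.arctan2(*(c-p)[::-1]));print(r,a0)
for a in range(-112,-195,-7)or[]: print(a,((p+.0553*np.array([np.cos(np.radians(a)),np.sin(np.radians(a))])-c)*100).round(2))
```

```text
0.05542499436174984 -105.91699650819872
-112 [-0.55  0.2 ]
-119 [-1.16  0.49]
-126 [-1.73  0.86]
-133 [-2.25  1.29]
-140 [-2.72  1.78]
-147 [-3.12  2.32]
-154 [-3.45  2.91]
-161 [-3.71  3.53]
-168 [-3.89  4.18]
-175 [-3.99  4.85]
-182 [-4.01  5.52]
-189 [-3.94  6.2 ]
```

```bash
python3 -m creep '[[[-0.55,0.2,0,0,0,0,-1],[-1.16,0.5,0,0,0,0,-1],[-1.73,0.86,0,0,0,0,-1],[-2.25,1.29,0,0,0,0,-1],[-2.72,1.78,0,0,0,0,-1]]]'; python3 -m creep '[[[-0.4,0.54,0,0,0,0,-1],[-0.73,1.13,0,0,0,0,-1],[-1,1.75,0,0,0,0,-1],[-1.17,2.4,0,0,0,0,-1],[-1.27,3.07,0,0,0,0,-1]]]';python3 -m creep '[[[0,0.67,0,0,0,0,-1],[0.05,1.35,0,0,0,0,-1],[0.05,1.35,0,0,0,0,-1],[0.05,1.35,0,0,0,0,-1]]]'
python3 - <<'E'
from h import *
crop('scene',140,90,250,215,6,'pics/i2.png')
crop('top',320,150,420,255,5,'pics/i1.png')
E
```

```text
clock: 13.3
position: [0.4553, -0.3583, 0.0805]
ee_rot: [2.427, 1.994, 0.0]
force: [1.4, -2.4, 0.4]
width: 0.139
clock: 13.8
position: [0.4431, -0.3274, 0.0805]
ee_rot: [2.427, 1.995, 0.0]
force: [4.4, -2.1, -1.0]
width: 0.14
clock: 14.2
position: [0.4442, -0.3148, 0.0807]
ee_rot: [2.426, 1.994, 0.0]
force: [2.6, -4.8, -1.1]
width: 0.137
```

View pics/i2.png

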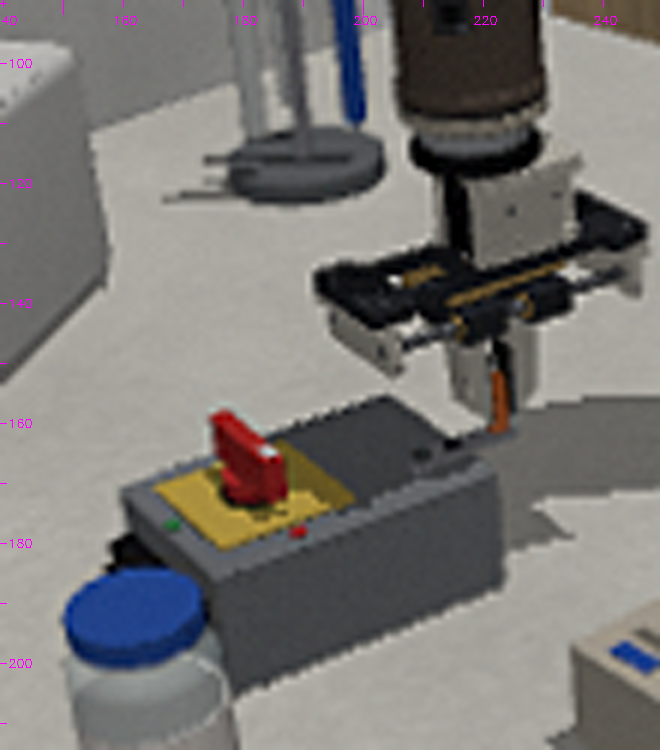

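```bash
python3 -m creep '[[[0,0.1,0,0,0,0,-1],[0.05,0.3,0,0,0,0,-1],[0.05,0.3,0,0,0,0,-1]]]'; python3 -m creep '[[[0,-0.2,0,0,0,0,0],[0,-0.2,0,0,0,0,0],[0,-0.2,0,0,0,0,0],[0,-0.2,0,0,0,0,0]]]';python3 -m creep '[[[0,0,3,0,0,0,0],[0,0,7,0,0,0,0],[-2,2,11,0,0,0,0],[-4,6,14,0,0,0,0],[-4,10,14,0,0,0,0]]]'
python3 - <<'E'
from h import *
im=arm.get_image('scene')[...,::-1];cv2.imwrite('pics/scene1.png',im)
im=arm.get_image('top')[...,::-1];cv2.imwrite('pics/top1.png',im)
E
```

```text
clock: 14.6
position: [0.4443, -0.3142, 0.0808]
ee_rot: [2.426, 1.99, -0.002]
force: [3.2, -12.4, -3.5]
width: 0.134
clock: 15.0
position: [0.4439, -0.3126, 0.0802]
ee_rot: [-2.426, -1.995, 0.0]
force: [-0.2, 0.3, -0.3]
width: 0.435
clock: 15.5
position: [0.4038, -0.2138, 0.2236]
ee_rot: [2.427, 1.988, 0.001]
force: [1.7, -0.0, -0.3]
width: 0.503
```

View pics/scene1.png

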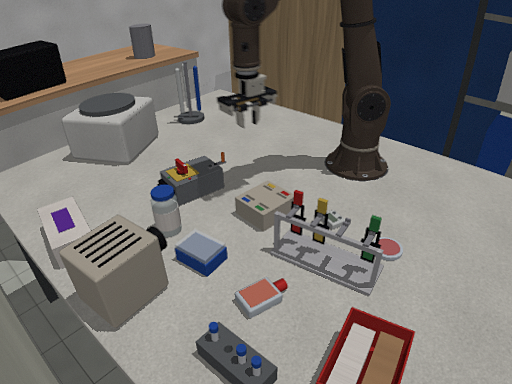

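View pics/top1.png

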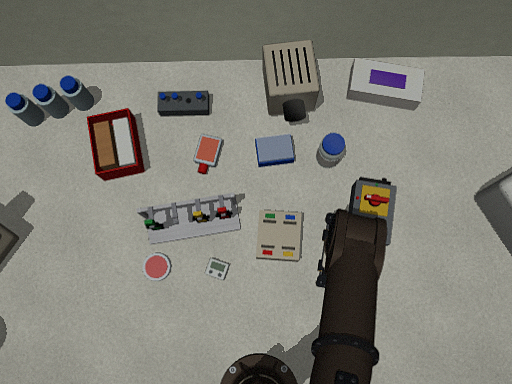

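```bash
python3 -m creep '[[[2,4,0,0,0,4,0],[4,8.5,0,0,0,8,0],[6,13,0,0,0,12,0],[8,17,0,0,0,16,0],[10,21,0,0,0,19.6,0]]]'; python3 -m creep '[[[2,4,0,0,0,0,0],[4.6,8,-1,0,0,0,0],[4.6,10,-3,0,0,0,0],[4.6,10,-4,0,0,0,0],[4.6,10,-4,0,0,0,0]]]'
python3 - <<'E'
from h import *
o=arm.observe();print(o['position'],2*np.arctan2(o['ee_rot'][1],o['ee_rot'][0]))
crop('scene',225,90,415,240,4,'pics/j2.png')
E
```

```text
clock: 16.1
position: [0.5044, -0.0016, 0.2202]
ee_rot: [-2.048, -2.382, 0.001]
force: [0.2, -0.5, -0.9]
width: 0.497
clock: 16.6
position: [0.5487, 0.0961, 0.1785]
ee_rot: [-2.049, -2.378, 0.005]
force: [0.0, -0.5, 0.8]
width: 0.501
[0.54873711 0.09605995 0.17846991] -4.5640397452531305
```

View pics/j2.png

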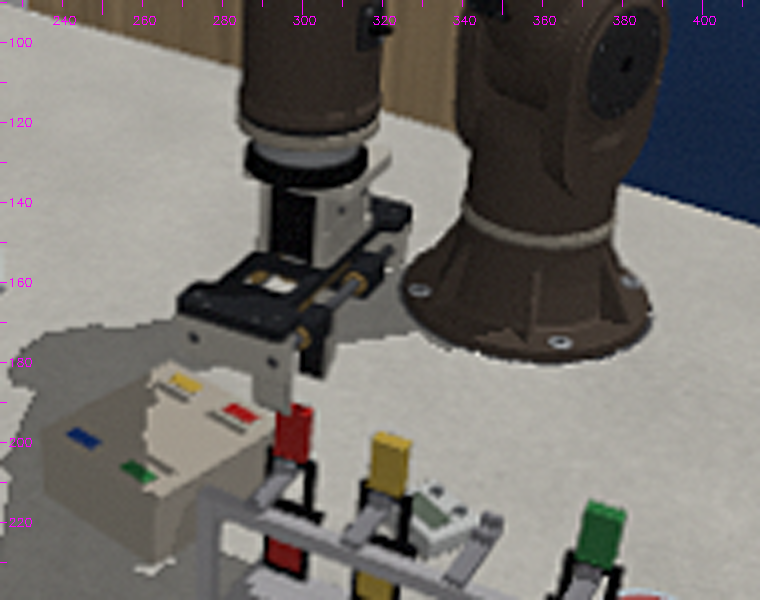

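Run:
```python
from h import *
e=np.array([.989,.145,0]);f=np.array([-.145,.989,0]);b=np.array([.5487,.096,.1985])
for d in (.023,.042):print(proj('scene',[b+d*e+.0095*f,b+d*e-.0095*f]))
```

```text
[[297.60164375 193.0904311 ]
 [291.25330857 190.98014656]]
[[294.16042958 196.57829551]
 [287.75394579 194.40795007]]
```

```bash
python3 -m creep '[[[0,0,-1,0,0,0,0],[0,0,-2,0,0,0,0],[0,0,-3,0,0,0,0],[0,0,-4.3,0,0,0,0],[0,0,-4.5,0,0,0,0]]]'; python3 -m creep '[[[0,0,0,0,0,0,0],[0,0,0,0,0,0,-1],[0,0,0,0,0,0,-1],[0,0,0,0,0,0,-1],[0,0,0,0,0,0,-1]]]' 20; python3 -m creep '[[[0,0,0,0,0,0,-1],[0,0,0,0,0,0,-1],[0,0,0,0,0,0,-1],[0,0,0,0,0,0,-1]]]'
python3 - <<'E'
from h import *
crop('scene',225,90,415,240,4,'pics/k2.png')
E
```

```text
clock: 17.15
position: [0.5491, 0.0959, 0.1335]
ee_rot: [-2.052, -2.377, 0.003]
force: [0.0, 0.2, -0.0]
width: 0.5
clock: 17.65
position: [0.5503, 0.0967, 0.1357]
ee_rot: [2.052, 2.378, 0.001]
force: [-0.1, 0.5, 0.6]
width: 0.2
clock: 18.05
position: [0.5501, 0.0966, 0.1354]
ee_rot: [2.052, 2.379, 0.0]
force: [0.3, -0.2, -0.3]
width: 0.128
```

View pics/k2.png

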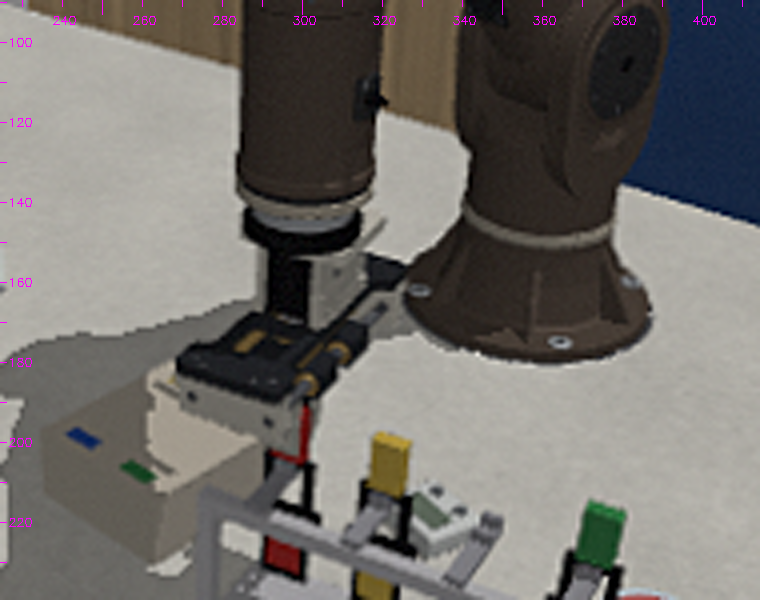

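```bash
python3 -m creep '[[[0,0,0.6,0,0,0,-1],[0,0,1.2,0,0,0,-1],[0,0,1.8,0,0,0,-1],[0,0,1.8,0,0,0,-1]]]'; python3 -m creep '[[[-1,-0.15,0,0,0,0,-1],[-2,-0.3,0,0,0,0,-1],[-3,-0.45,0,0,0,0,-1],[-4,-0.6,0,0,0,0,-1],[-6,-0.9,1,0,0,0,-1]]]'
python3 - <<'E'
from h import *
crop('scene',225,90,415,240,4,'pics/l2.png')
E
```

```text
clock: 18.5
position: [0.5508, 0.0969, 0.1547]
ee_rot: [2.051, 2.378, 0.003]
force: [0.4, -0.7, -0.7]
width: 0.13
clock: 19.0
position: [0.489, 0.0872, 0.1625]
ee_rot: [-2.052, -2.377, 0.002]
force: [-1.5, -0.3, -0.2]
width: 0.131
```

View pics/l2.png

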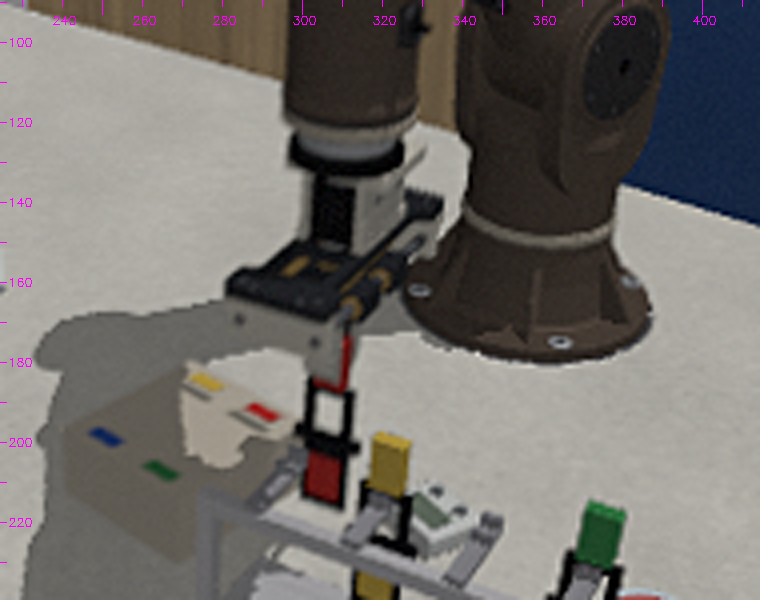

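```bash
python3 -m creep '[[[0,0,3,0,0,-5,-1],[0,0,6,0,0,-10,-1],[0,0,8,0,0,-14.6,-1],[0,0,8,0,0,-14.6,-1]]]'
python3 - <<'E'
from h import *
crop('scene',225,90,345,240,5,'pics/m2.png');crop('top',200,170,330,290,5,'pics/m1.png')
E
```

```text
clock: 19.45
position: [0.4911, 0.0883, 0.2462]
ee_rot: [2.338, 2.094, 0.006]
force: [-1.2, 0.5, -0.8]
width: 0.135
```

View pics/m2.png

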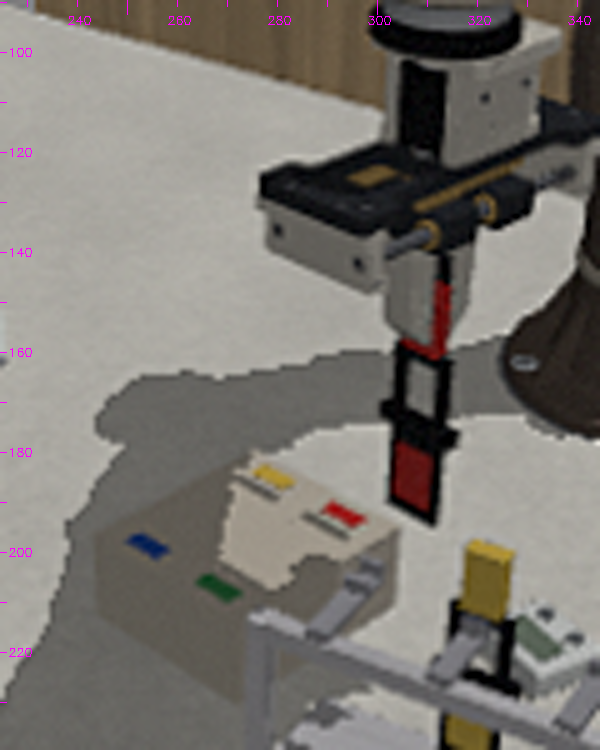

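View pics/m1.png

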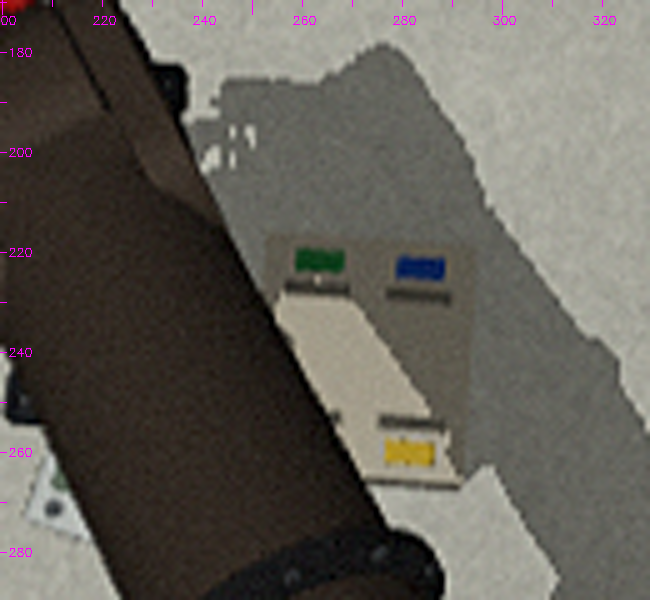

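Run:
```python
from ov import *
a,b,h=.075,.067,.065
p,r=fit([('top',(.04,.032,h),(262.9,227.1)),('top',(.04,-.032,h),(283.5,228.7)),('top',(-.04,-.032,h),(281.7,253.9)),
('top',(a,b,h),(252.5,216.5)),('top',(a,-b,h),(294.5,218.5)),('top',(-a,-b,h),(291.5,265.5)),
('scene',(-.04,-.032,h),(276.1,186.9)),('scene',(-.04,.032,h),(289.7,194.5)),('scene',(-a,b,h),(304.5,195.1)),('scene',(a,-b,h),(243.1,196.1))],[.47,-.06,-.1])
print(p,r.tolist()); print(wpt(p,[(-.04,.032,h)]))
# same slots in original
p,r=fit([('top',(.04,.032,h),(268.7-.3,220.7)),('top',(.04,-.032,h),(289,222)),('top',(-.04,-.032,h),(287.2,247)),('top',(-.04,.032,h),(267.3,246))],[.48,-.07,-.1]);print('orig slots only',p,r.tolist())
```

```text
[ 0.46627316 -0.05220528 -0.08756654] [[-0.0, 0.2], [0.5, 0.1], [0.9, -0.5], [0.6, 0.4], [0.1, -0.0], [-0.2, -0.3], [0.1, -0.0], [0.2, -1.1], [0.5, -0.3], [0.9, 0.5]]
[[ 0.42922497 -0.0168297   0.065     ]]
orig slots only [ 0.48650098 -0.0704023  -0.08098044] [[0.1, -0.0], [-0.2, -0.1], [0.3, 0.2], [-0.3, -0.1]]
```

```bash
python3 -m creep '[[[-2,-3.5,0,0,0,1.3,-1],[-4,-7,0,0,0,1.3,-1],[-6.2,-10.5,0,0,0,1.3,-1],[-6.2,-10.5,0,0,0,1.3,-1],[-6.2,-10.5,0,0,0,1.3,-1]]]';python3 -m creep '[[[0,0,-2,0,0,0,-1],[0,0,-4,0,0,0,-1],[0,0,-6,0,0,0,-1],[0,0,-7.3,0,0,0,-1],[0,0,-7.3,0,0,0,-1]]]'
python3 -m creep '[[[0,0,0,0,0,0,-1],[0,0,0,0,0,0,-1]]]'
python3 - <<'E'
from h import *
o=arm.observe();print(2*np.arctan2(o['ee_rot'][1],o['ee_rot'][0]))
crop('scene',225,90,345,240,5,'pics/n2.png');crop('top',200,170,330,290,5,'pics/n1.png')
E
```

```text
clock: 20.05
position: [0.4272, -0.0182, 0.2426]
ee_rot: [-2.315, -2.123, 0.002]
force: [0.2, 0.7, 0.3]
width: 0.131
clock: 20.55
position: [0.427, -0.016, 0.1685]
ee_rot: [-2.308, -2.126, 0.003]
force: [0.3, -0.1, -0.1]
width: 0.128
clock: 20.75
position: [0.4287, -0.0167, 0.171]
ee_rot: [2.312, 2.126, 0.001]
force: [0.1, 0.1, -0.6]
width: 0.128
1.486887752178683
```

View pics/n2.png

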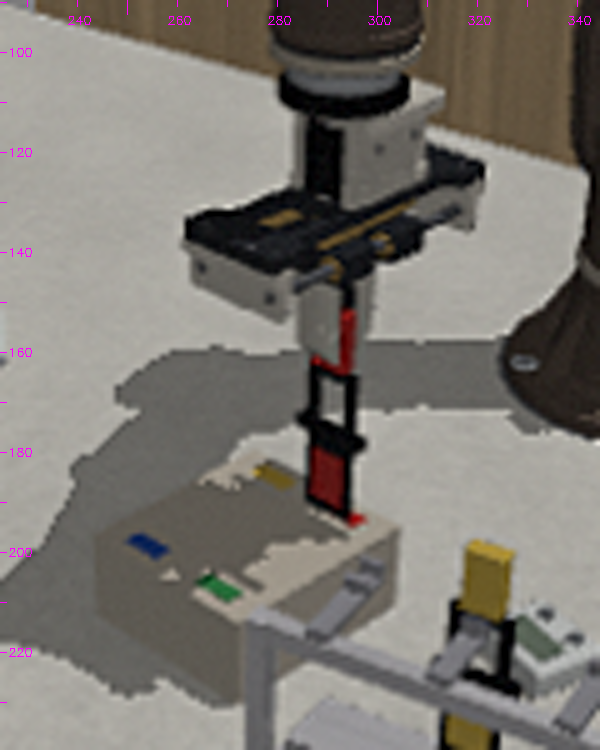

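View pics/n1.png

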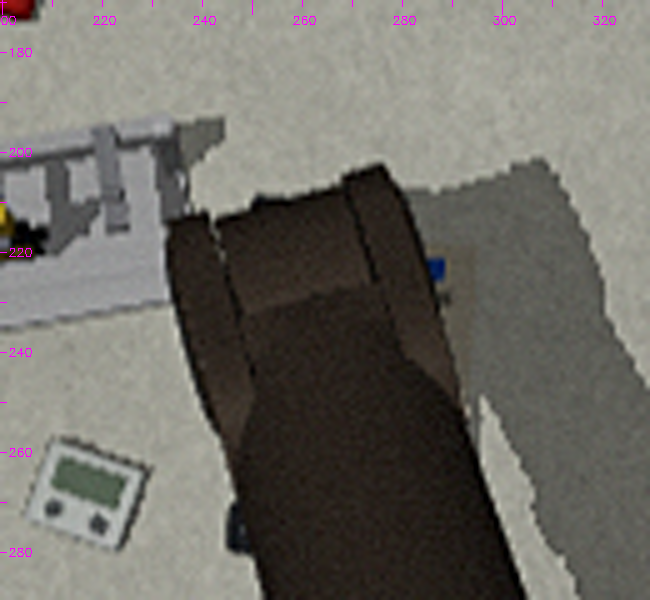

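```bash
cat >> ov.py <<'E'
def blade(x,y,yaw,zr,zg):  # predicted bottom corners of blade (scene) for TCP x,y,yaw, reported z, reported z at grasp
    z=.168+zr-zg-.127
    return z,proj('scene',wpt((x,y,yaw),[(dx,dy,z) for dx in(.0025,-.0025) for dy in(-.018,.018)]))
E
python3 - <<'E'
from ov import *
print(blade(.4287,-.0167,-.084,.171,.1354))
print(proj('scene',wpt((.46627,-.0522,-.0876),[(-.04+d,.032+e,.065) for d in (.00475,-.00475) for e in (-.0205,.0205)])))
E
```

```text
(0.07660000000000003, array([[285.83440268, 189.76427233],
       [294.09374016, 194.13068145],
       [286.86762977, 189.16775739],
       [295.12523258, 193.51271183]]))
[[284.59618852 192.71835372]
 [293.91661814 197.75555727]
 [286.55784198 191.58430947]
 [295.87524589 196.57501444]]
```

```bash
python3 -m creep '[[[0,0,-0.5,0,0,0,-1],[0,0,-1,0,0,0,-1],[0,0,-1.5,0,0,0,-1],[0,0,-2,0,0,0,-1],[0,0,-2,0,0,0,-1]]]'
python3 - <<'E'
from h import *
crop('scene',225,90,345,240,5,'pics/p2.png')
E
```

```text
clock: 21.35
position: [0.4276, -0.0174, 0.1496]
ee_rot: [-2.313, -2.124, 0.001]
force: [0.5, -0.2, -0.3]
width: 0.126
```

View pics/p2.png

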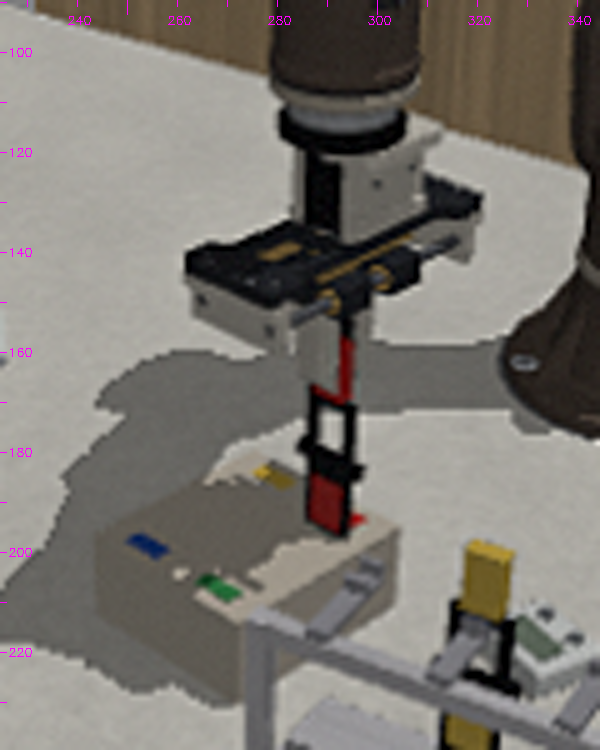

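```bash
python3 -m creep '[[[0,0,-1,0,0,0,-1],[0,0,-2,0,0,0,-1],[0,0,-3,0,0,0,-1],[0,0,-3.8,0,0,0,-1],[0,0,-4,0,0,0,-1]]]';python3 -m creep '[[[0,0,-0.2,0,0,0,-1],[0,0,-0.4,0,0,0,-1],[0,0,-0.6,0,0,0,-1],[0,0,-0.8,0,0,0,-1]]]'
python3 - <<'E'
from h import *
crop('scene',225,90,345,240,5,'pics/q2.png')
E
```

```text
clock: 21.9
position: [0.4276, -0.0174, 0.1093]
ee_rot: [-2.313, -2.125, 0.001]
force: [-0.0, -0.5, -0.7]
width: 0.131
clock: 22.3
position: [0.4292, -0.0173, 0.1037]
ee_rot: [2.313, 2.124, 0.002]
force: [-5.7, -0.6, 30.2]
width: 0.132
```

View pics/q2.png

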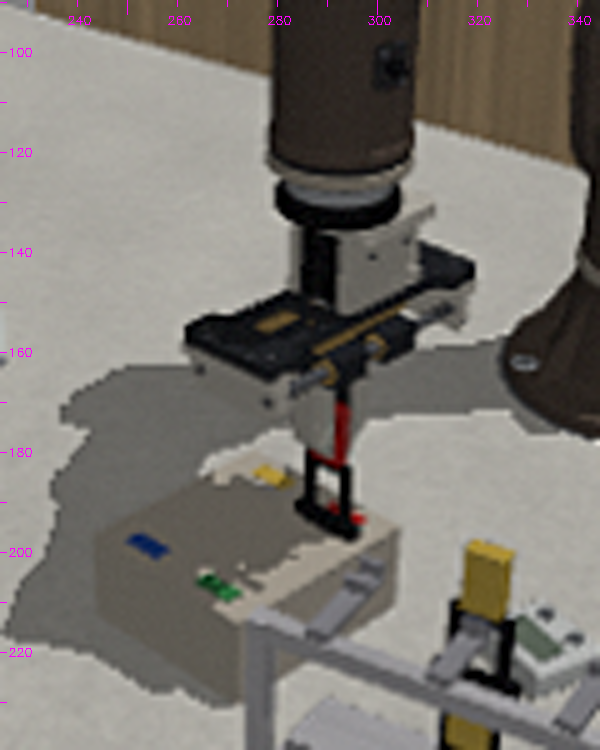

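```bash
python3 -m creep '[[[0,0,0.4,0,0,0,-1],[0,0,0.4,0,0,0,-0.5],[0,0,0.4,0,0,0,-0.2],[0,0,0.4,0,0,0,0],[0,0,0.4,0,0,0,0]]]';python3 -m creep '[[[0,0,2,0,0,0,0],[0,0,5,0,0,0,0],[0,0,9,0,0,0,0],[2,4,12,0,0,4,0],[4,8,12,0,0,8,0]]]'
python3 - <<'E'
from h import *
crop('scene',225,90,415,240,4,'pics/r2.png')
E
```

```text
clock: 22.85
position: [0.428, -0.0174, 0.1063]
ee_rot: [-2.314, -2.125, 0.0]
force: [-0.9, 0.6, 0.4]
width: 0.424
clock: 23.35
position: [0.4705, 0.0622, 0.2301]
ee_rot: [2.159, 2.275, 0.006]
force: [0.5, -0.7, -0.0]
width: 0.5
```

View pics/r2.png

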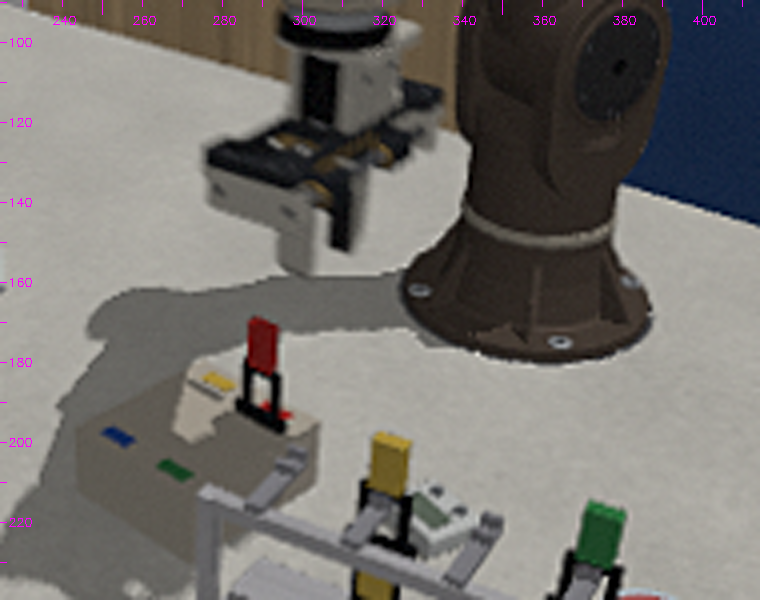

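```bash
python3 -m creep '[[[2.5,3.5,0,0,0,2,0],[5,7,0,0,0,5.3,0],[7,10.5,0,0,0,5.3,0],[7,10.5,-3,0,0,5.3,0],[7,10.5,-5,0,0,5.3,0]]]'
python3 -m creep '[[[0,0,0,0,0,0,0],[0,0,0,0,0,0,0]]]'
python3 - <<'E'
from h import *
o=arm.observe();print(2*np.arctan2(o['ee_rot'][1],o['ee_rot'][0]))
crop('scene',225,90,415,240,4,'pics/s2.png')
E
```

```text
clock: 23.9
position: [0.5378, 0.1691, 0.1746]
ee_rot: [-2.049, -2.38, 0.001]
force: [0.1, -0.7, -0.1]
width: 0.501
clock: 24.1
position: [0.538, 0.1676, 0.1765]
ee_rot: [-2.052, -2.378, 0.001]
force: [0.1, 0.5, -0.2]
width: 0.499
-4.565244371348486
```

View pics/s2.png

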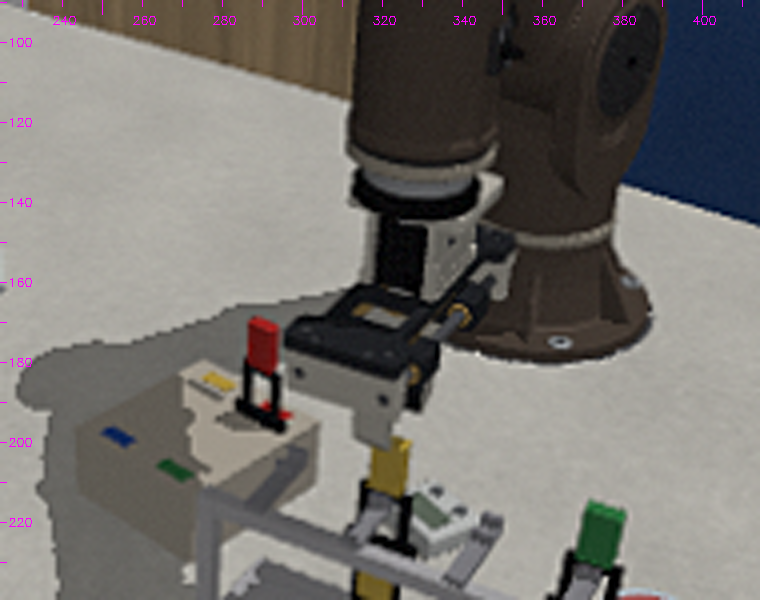

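Aligned over the yellow tab (px 321,205). Lower, close, lift, draw.

```bash
python3 -m creep '[[[0.1,0.1,-1,0,0,0,0],[0.1,0.1,-2,0,0,0,0],[0.1,0.1,-3,0,0,0,0],[0.1,0.1,-4.1,0,0,0,0],[0.1,0.1,-4.1,0,0,0,0]]]'; python3 -m creep '[[[0,0,0,0,0,0,0],[0,0,0,0,0,0,-1],[0,0,0,0,0,0,-1],[0,0,0,0,0,0,-1],[0,0,0,0,0,0,-1]]]' 20; python3 -m creep '[[[0,0,0,0,0,0,-1],[0,0,0,0,0,0,-1],[0,0,0,0,0,0,-1],[0,0,0,0,0,0,-1]]]'
```

```text
clock: 24.65
position: [0.538, 0.1679, 0.1335]
ee_rot: [-2.051, -2.378, 0.004]
force: [0.5, -0.4, -0.9]
width: 0.501
clock: 25.15
position: [0.5392, 0.1686, 0.1357]
ee_rot: [2.052, 2.378, 0.001]
force: [-0.7, -0.4, 0.1]
width: 0.2
clock: 25.55
position: [0.5391, 0.1686, 0.1355]
ee_rot: [2.052, 2.379, 0.0]
force: [0.2, -0.7, 0.7]
width: 0.128
```

```bash
python3 -m creep '[[[0,0,0.6,0,0,0,-1],[0,0,1.2,0,0,0,-1],[0,0,1.8,0,0,0,-1],[0,0,1.8,0,0,0,-1]]]'; python3 -m creep '[[[-1,-0.15,0,0,0,0,-1],[-2,-0.3,0,0,0,0,-1],[-3,-0.45,0,0,0,0,-1],[-4,-0.6,0,0,0,0,-1],[-6,-0.9,1,0,0,0,-1]]]'; python3 -m creep '[[[0,0,4,0,0,-5,-1],[0,0,8,0,0,-10,-1],[0,0,11.5,0,0,-13.2,-1],[0,0,11.5,0,0,-13.2,-1]]]'
python3 - <<'E'
from h import *
crop('scene',225,90,375,240,5,'pics/t2.png');crop('top',200,170,330,290,5,'pics/t1.png')
E
```

```text
clock: 25.95
position: [0.5397, 0.169, 0.1547]
ee_rot: [2.052, 2.378, 0.003]
force: [-0.2, 0.3, -0.3]
width: 0.133
clock: 26.45
position: [0.4781, 0.159, 0.1625]
ee_rot: [-2.052, -2.377, 0.002]
force: [-0.1, -0.4, -0.3]
width: 0.128
clock: 26.85
position: [0.4805, 0.1611, 0.2831]
ee_rot: [2.311, 2.123, 0.011]
force: [0.9, -0.1, -0.6]
width: 0.128
```

View pics/t2.png

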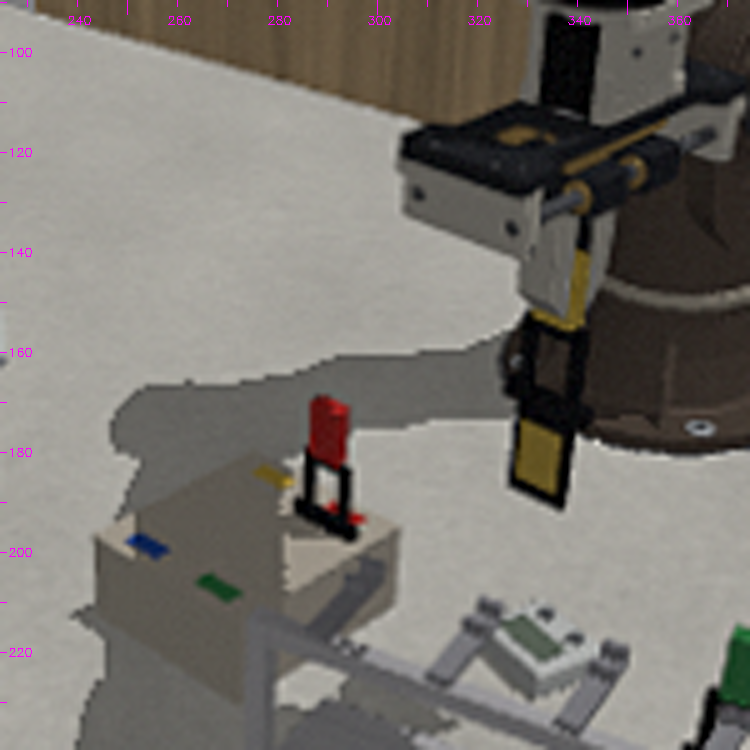

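View pics/t1.png

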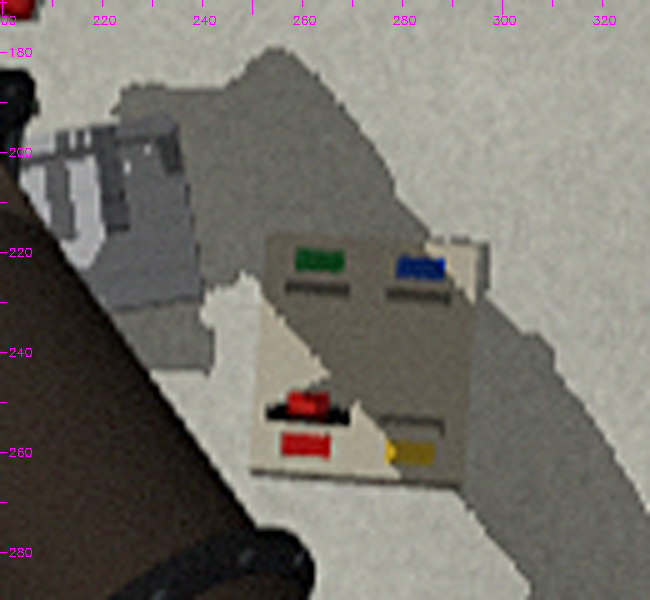

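```bash
python3 -m creep '[[[-1,-4.5,0,0,0,0,-1],[-2,-9,0,0,0,0,-1],[-3,-13.5,0,0,0,0,-1],[-4,-18,0,0,0,0,-1],[-5,-21.5,0,0,0,0,-1]]]';python3 -m creep '[[[-0.55,-2.5,0,0,0,0,-1],[-0.55,-2.5,0,0,0,0,-1],[-0.55,-2.5,-4,0,0,0,-1],[-0.55,-2.5,-8,0,0,0,-1],[-0.55,-2.5,-11,0,0,0,-1]]]'
python3 -m creep '[[[0,0,0,0,0,0,-1],[0,0,0,0,0,0,-1],[0,0,0,0,0,0,-1]]]'
python3 - <<'E'
from h import *
o=arm.observe();print(2*np.arctan2(o['ee_rot'][1],o['ee_rot'][0]))
crop('scene',225,90,345,240,5,'pics/u2.png')
E
```

```text
clock: 27.45
position: [0.427, -0.0582, 0.2767]
ee_rot: [-2.312, -2.124, 0.004]
force: [1.1, -0.1, -0.6]
width: 0.13
clock: 27.95
position: [0.4217, -0.0795, 0.1655]
ee_rot: [-2.309, -2.127, 0.003]
force: [0.6, 0.1, -1.2]
width: 0.128
clock: 28.25
position: [0.4246, -0.08, 0.1697]
ee_rot: [2.31, 2.127, 0.002]
force: [0.9, 0.2, 0.0]
width: 0.131
1.4881941341172917
```

View pics/u2.png

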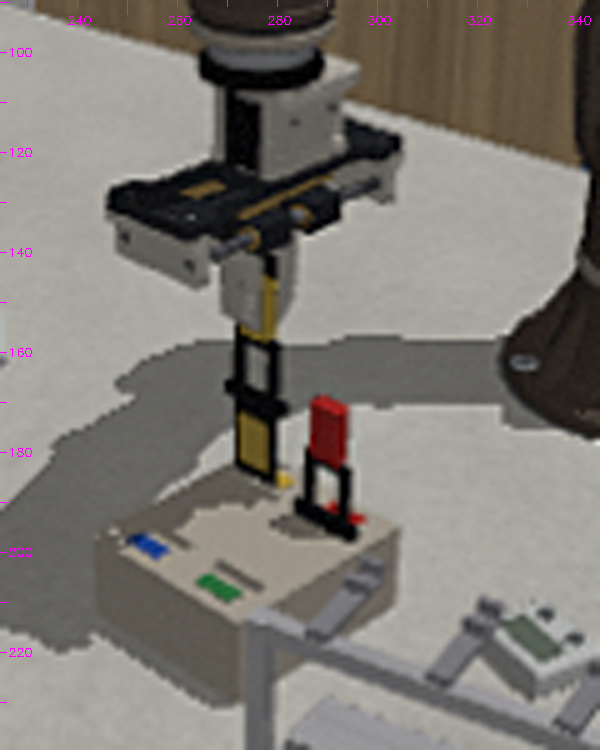

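```bash
python3 -m creep '[[[-0.1,-0.05,-0.5,0,0,-0.3,-1],[-0.1,-0.05,-1,0,0,-0.3,-1],[-0.1,-0.05,-1.5,0,0,-0.3,-1],[-0.1,-0.05,-2,0,0,-0.3,-1],[-0.1,-0.05,-2,0,0,-0.3,-1]]]'
python3 - <<'E'
from ov import *
print(blade(.4246,-.08,-.083,.1697,.1355))
print(proj('scene',wpt((.46627,-.0522,-.0876),[(-.04+d,-.032+e,.065) for d in (.00475,-.00475) for e in (-.0205,.0205)])))
E
```

```text
clock: 28.8
position: [0.4221, -0.0808, 0.1477]
ee_rot: [-2.317, -2.12, 0.001]
force: [-0.4, -0.7, 0.0]
width: 0.13
(0.07519999999999999, array([[271.71666876, 182.93760027],
       [279.47947012, 187.03816053],
       [272.74991856, 182.37452886],
       [280.51274712, 186.45552817]]))
[[270.77647118 185.25786931]
 [279.52983797 189.98216305]
 [272.73792173 184.19098378]
 [281.4920696  188.87298829]]
```

Entered without force. Push home.

```bash
python3 -m creep '[[[0,0,-1,0,0,0,-1],[0,0,-2,0,0,0,-1],[0,0,-3,0,0,0,-1],[0,0,-3.8,0,0,0,-1],[0,0,-3.9,0,0,0,-1]]]';python3 -m creep '[[[0,0,-0.2,0,0,0,-1],[0,0,-0.4,0,0,0,-1],[0,0,-0.6,0,0,0,-1],[0,0,-0.7,0,0,0,-1]]]'
python3 - <<'E'
from h import *
crop('scene',225,90,345,240,5,'pics/v2.png')
E
```

```text
clock: 29.3
position: [0.4218, -0.0808, 0.1082]
ee_rot: [-2.316, -2.12, 0.002]
force: [0.0, -0.2, -0.8]
width: 0.131
clock: 29.7
position: [0.4237, -0.0809, 0.104]
ee_rot: [2.316, 2.119, 0.001]
force: [-5.9, 0.8, 30.1]
width: 0.129
```

View pics/v2.png

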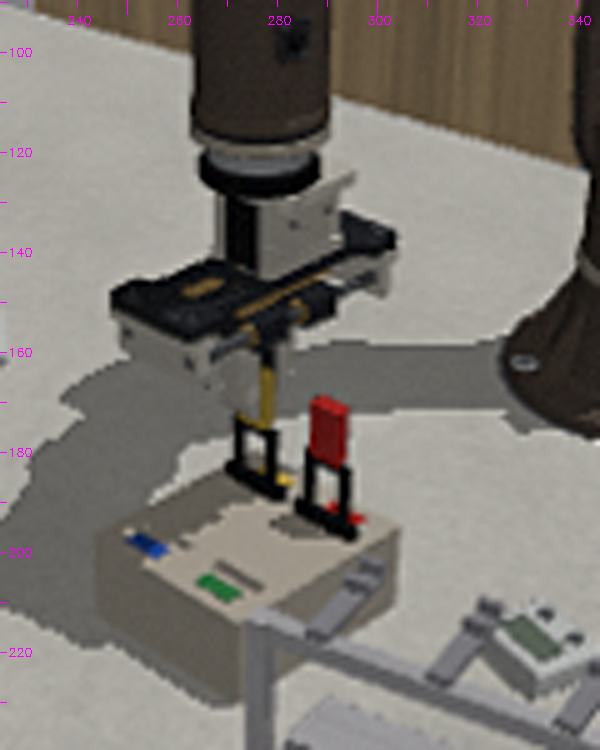

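```bash
python3 -m creep '[[[0,0,0.4,0,0,0,-1],[0,0,0.4,0,0,0,-0.5],[0,0,0.4,0,0,0,-0.2],[0,0,0.4,0,0,0,0],[0,0,0.4,0,0,0,0]]]';python3 -m creep '[[[0,0,2,0,0,0,0],[0,0,5,0,0,0,0],[0,0,9,0,0,0,0],[0,0,13,0,0,4,0],[0,4,14,0,0,8,0]]]'
python3 -m creep '[[[2,4.5,0,0,0,2,0],[4,9,0,0,0,5.4,0],[5,13.5,0,0,0,5.4,0],[6,18,0,0,0,5.4,0],[7,22.5,0,0,0,5.4,0]]]'
python3 - <<'E'
from h import *
o=arm.observe();print(o['position'],2*np.arctan2(o['ee_rot'][1],o['ee_rot'][0]))
E
```

```text
clock: 30.25
position: [0.4225, -0.0809, 0.1063]
ee_rot: [-2.317, -2.121, 0.0]
force: [1.0, -0.5, 0.4]
width: 0.43
clock: 30.75
position: [0.4248, -0.0447, 0.2499]
ee_rot: [2.166, 2.268, 0.003]
force: [1.4, -0.0, -0.2]
width: 0.498
clock: 31.25
position: [0.4928, 0.1857, 0.2462]
ee_rot: [-2.055, -2.376, 0.0]
force: [0.5, -1.0, -0.2]
width: 0.495
[0.4928246  0.1857294  0.24617656] -4.567651618997782
```

```bash
python3 -m creep '[[[1,4.5,0,0,0,0,0],[2,9,0,0,0,0,0],[2.5,12.6,0,0,0,0,0],[2.5,12.6,-3.5,0,0,0,0],[2.5,12.6,-7,0,0,0,0]]]'
python3 -m creep '[[[0,0,0,0,0,0,0],[0,0,0,0,0,0,0],[0,0,0,0,0,0,0]]]'
python3 - <<'E'
from h import *
crop('scene',225,90,415,240,4,'pics/w2.png')
E
```

```text
clock: 31.75
position: [0.5175, 0.3124, 0.1757]
ee_rot: [-2.051, -2.379, -0.003]
force: [0.4, -0.8, -0.6]
width: 0.498
clock: 32.05
position: [0.5185, 0.3107, 0.1784]
ee_rot: [2.054, 2.376, 0.004]
force: [0.2, 1.0, 0.7]
width: 0.498
```

View pics/w2.png

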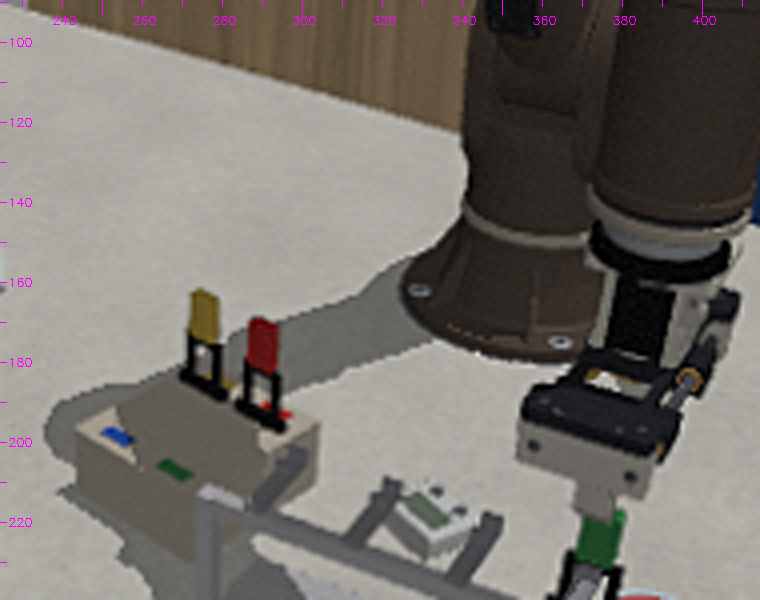

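Red and yellow are home (px 264,345 and 204,317), and the jaws are over the green tab (375,222). Grasp.

```bash
python3 -m creep '[[[0,0,-1,0,0,0,0],[0,0,-2,0,0,0,0],[0,0,-3,0,0,0,0],[0,0,-4.3,0,0,0,0],[0,0,-4.3,0,0,0,0]]]'; python3 -m creep '[[[0,0,0,0,0,0,0],[0,0,0,0,0,0,-1],[0,0,0,0,0,0,-1],[0,0,0,0,0,0,-1],[0,0,0,0,0,0,-1]]]' 20; python3 -m creep '[[[0,0,0,0,0,0,-1],[0,0,0,0,0,0,-1],[0,0,0,0,0,0,-1],[0,0,0,0,0,0,-1]]]'
```

```text
clock: 32.6
position: [0.5166, 0.309, 0.131]
ee_rot: [-2.054, -2.376, 0.006]
force: [0.4, 0.0, 0.5]
width: 0.501
clock: 33.1
position: [0.5177, 0.3102, 0.1337]
ee_rot: [2.054, 2.377, 0.001]
force: [-0.3, -0.3, -0.3]
width: 0.204
clock: 33.5
position: [0.5176, 0.3101, 0.1335]
ee_rot: [2.054, 2.377, -0.0]
force: [0.3, 0.5, 0.9]
width: 0.127
```

```bash
python3 -m creep '[[[0,0,0.6,0,0,0,-1],[0,0,1.2,0,0,0,-1],[0,0,1.8,0,0,0,-1],[0,0,1.8,0,0,0,-1]]]'; python3 -m creep '[[[-1,-0.15,0,0,0,0,-1],[-2,-0.3,0,0,0,0,-1],[-3,-0.45,0,0,0,0,-1],[-4,-0.6,0,0,0,0,-1],[-6,-0.9,1,0,0,0,-1]]]'; python3 -m creep '[[[0,0,4,0,0,-5,-1],[0,0,8,0,0,-10,-1],[0,0,11.5,0,0,-13.3,-1],[0,0,11.5,0,0,-13.3,-1]]]'
python3 - <<'E'
from h import *
o=arm.observe();print(o['position'],2*np.arctan2(o['ee_rot'][1],o['ee_rot'][0]))
crop('scene',225,90,415,240,4,'pics/x2.png');crop('top',200,170,330,290,5,'pics/x1.png')
E
```

```text
clock: 33.9
position: [0.5181, 0.3107, 0.1527]
ee_rot: [2.054, 2.376, 0.003]
force: [-0.2, 0.7, -0.9]
width: 0.127
clock: 34.4
position: [0.4568, 0.3002, 0.1604]
ee_rot: [-2.055, -2.376, 0.003]
force: [0.4, -0.4, -1.1]
width: 0.127
clock: 34.8
position: [0.4584, 0.3032, 0.2814]
ee_rot: [2.316, 2.121, 0.013]
force: [0.4, 0.6, 0.0]
width: 0.126
[0.45840668 0.30318875 0.28140603] 1.4826763414426254
```

View pics/x2.png

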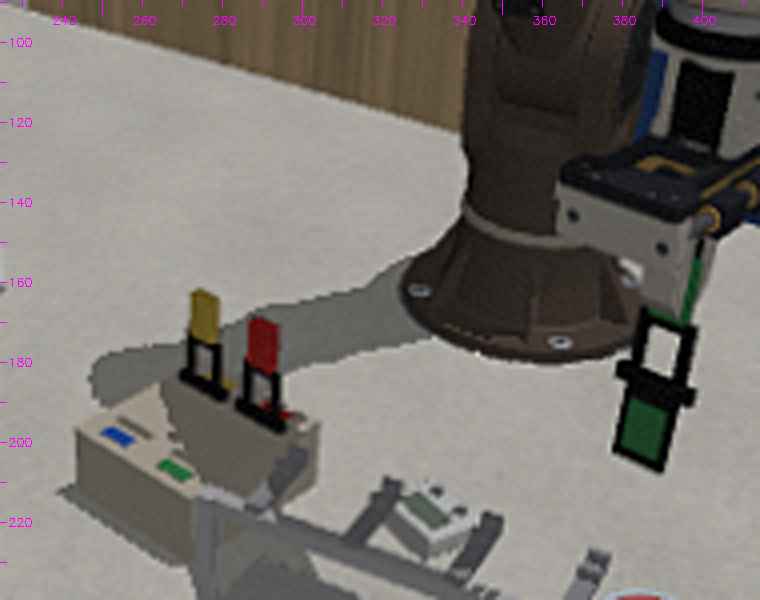

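View pics/x1.png

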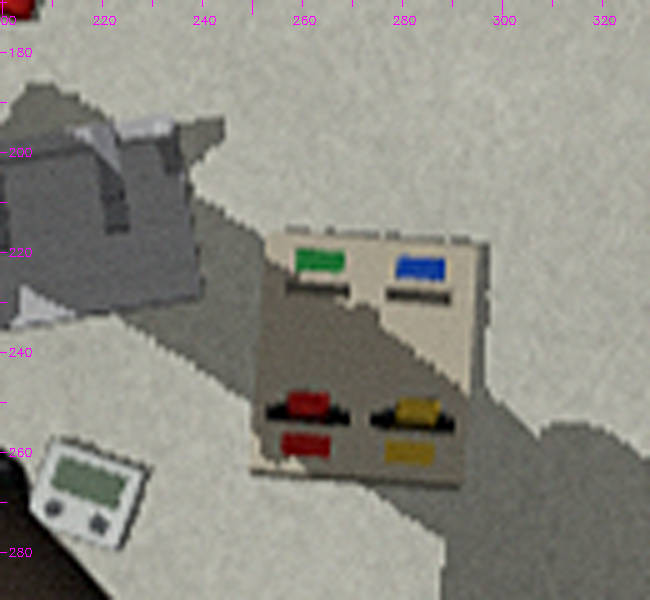

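```bash
python3 -m creep '[[[1,-4.5,0,0,0,0,-1],[2,-9,0,0,0,0,-1],[3,-13.5,0,0,0,0,-1],[3.5,-18,0,0,0,0,-1],[4,-22.5,0,0,0,0,-1]]]' ;python3 -m creep '[[[0.5,-4,0,0,0,0,-1],[0.8,-8,0,0,0,0,-1],[1.1,-10.1,0,0,0,0,-1],[1.1,-10.1,0,0,0,0,-1],[1.1,-10.1,0,0,0,0,-1]]]'
python3 - <<'E'
from h import *
for px in [(265.5,167.9),(249,161)]:
  for z in (.16,.17,.18,.19,.2): print(px,z,plane('scene',[px],z)[0].round(3))
crop('scene',225,70,345,240,4,'pics/y2.png')
E
```

```text
clock: 35.4
position: [0.4964, 0.0738, 0.2747]
ee_rot: [-2.314, -2.123, 0.004]
force: [0.5, 0.6, -0.1]
width: 0.133
clock: 35.9
position: [0.5076, -0.0248, 0.275]
ee_rot: [-2.315, -2.121, 0.002]
force: [0.8, 1.4, -0.8]
width: 0.13
(265.5, 167.9) 0.16 [ 0.473 -0.085  0.16 ]
(265.5, 167.9) 0.17 [ 0.486 -0.073  0.17 ]
(265.5, 167.9) 0.18 [ 0.5   -0.062  0.18 ]
(265.5, 167.9) 0.19 [ 0.513 -0.051  0.19 ]
(265.5, 167.9) 0.2 [ 0.526 -0.04   0.2  ]
(249, 161) 0.16 [ 0.474 -0.155  0.16 ]
(249, 161) 0.17 [ 0.487 -0.142  0.17 ]
(249, 161) 0.18 [ 0.5  -0.13  0.18]
(249, 161) 0.19 [ 0.513 -0.118  0.19 ]
(249, 161) 0.2 [ 0.526 -0.105  0.2  ]
```

View pics/y2.png

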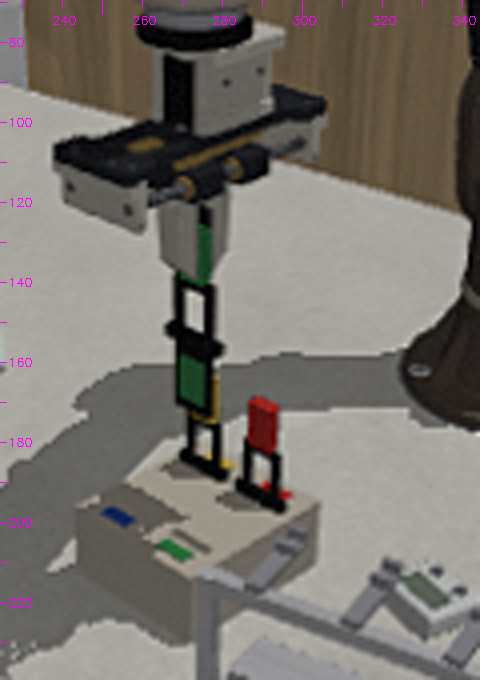

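```bash
python3 -m creep '[[[0,0,-4,0,0,0,-1],[0,0,-8,0,0,0,-1],[0,0,-10.9,0,0,0,-1],[0,0,-10.9,0,0,0,-1],[0,0,-10.9,0,0,0,-1]]]';python3 -m creep '[[[0,0,0,0,0,0,-1],[0,0,0,0,0,0,-1]]]'
python3 - <<'E'
from ov import *
o=arm.observe();p=o['position'];w=2*np.arctan2(o['ee_rot'][1],o['ee_rot'][0]);print(p,w)
print(blade(p[0],p[1],w-np.pi/2,p[2],.1335))
crop('scene',225,90,345,240,5,'pics/z2.png')
E
```

```text
clock: 36.45
position: [0.5085, -0.0235, 0.1678]
ee_rot: [-2.313, -2.125, 0.0]
force: [1.0, 0.4, 0.9]
width: 0.129
clock: 36.65
position: [0.5097, -0.0245, 0.1691]
ee_rot: [2.314, 2.122, 0.003]
force: [-0.5, -0.9, -0.5]
width: 0.127
[ 0.50973306 -0.02445477  0.16908998] 1.4844069581977575
(np.float64(0.07658998113598914), array([[268.08198742, 199.76966223],
       [276.32271738, 204.51546795],
       [269.20366379, 199.12624329],
       [277.44521247, 203.84786277]]))
```

View pics/z2.png

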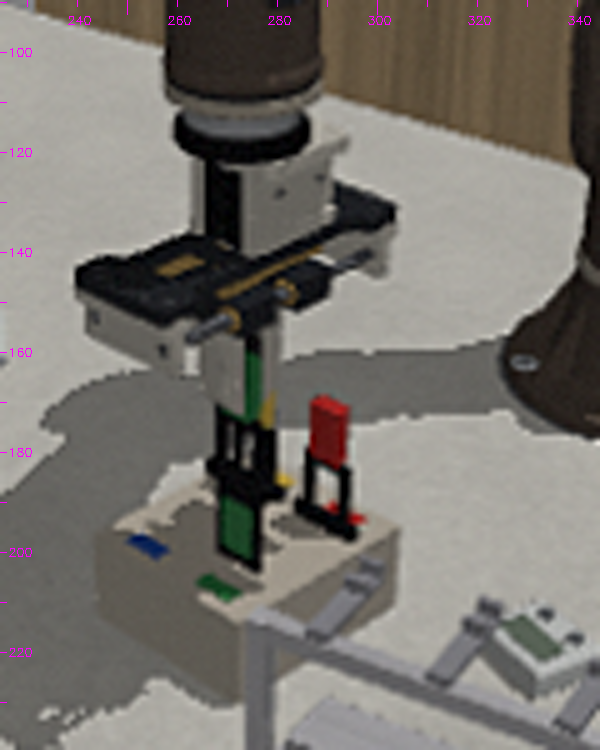

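Blade bottom (px 268–277, 200–204) agrees with the prediction. Lower slowly.

```bash
python3 -m creep '[[[-0.05,0,-0.5,0,0,0,-1],[-0.05,0,-1,0,0,0,-1],[-0.05,0,-1.5,0,0,0,-1],[-0.05,0,-2,0,0,0,-1],[-0.05,0,-2,0,0,0,-1]]]'
```

```text
clock: 37.2
position: [0.5075, -0.025, 0.1465]
ee_rot: [-2.315, -2.122, 0.002]
force: [0.2, 0.1, -1.0]
width: 0.128
```

```bash
python3 -m creep '[[[0,0,-1,0,0,0,-1],[0,0,-2,0,0,0,-1],[0,0,-3,0,0,0,-1],[0,0,-3.8,0,0,0,-1],[0,0,-3.9,0,0,0,-1]]]';python3 -m creep '[[[0,0,-0.2,0,0,0,-1],[0,0,-0.4,0,0,0,-1],[0,0,-0.6,0,0,0,-1],[0,0,-0.7,0,0,0,-1]]]'
python3 - <<'E'
from h import *
crop('scene',225,90,345,240,5,'pics/aa2.png')
E
```

```text
clock: 37.7
position: [0.5075, -0.0249, 0.1071]
ee_rot: [-2.315, -2.122, 0.002]
force: [-0.2, -0.2, -1.3]
width: 0.128
clock: 38.1
position: [0.5085, -0.0248, 0.1022]
ee_rot: [2.315, 2.122, 0.001]
force: [-4.5, -0.6, 18.0]
width: 0.129
```

View pics/aa2.png

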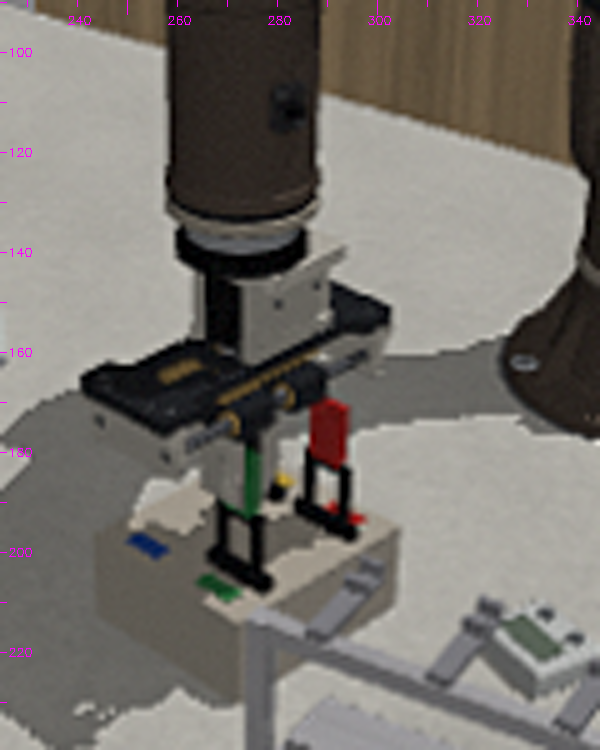

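```bash
python3 -m creep '[[[0,0,0.3,0,0,0,-1],[0,0,0.3,0,0,0,-0.5],[0,0,0.3,0,0,0,-0.2],[0,0,0.3,0,0,0,0],[0,0,0.3,0,0,0,0]]]';python3 -m creep '[[[0,0,2,0,0,0,0],[0,0,5,0,0,0,0],[0,0,9,0,0,0,0],[0,0,14,0,0,0,0],[-3,3,18,0,0,0,0]]]'
python3 -m creep '[[[-3,4.5,0,0,0,0,0],[-6,9,0,0,0,0,0],[-9,13,0,0,0,0,0],[-12,17,0,0,0,0,0],[-12,19,0,0,0,0,0]]]'
python3 -m creep '[[[0,0,0,0,0,0,0],[0,0,0,0,0,0,0],[0,0,0,0,0,0,0]]]'
python3 - <<'E'
from h import *
s=arm.get_image('scene')[...,::-1].copy();t=arm.get_image('top')[...,::-1].copy()
cv2.imwrite('pics/scene9.png',s);cv2.imwrite('pics/top9.png',t)
crop('scene',140,130,320,245,4,'pics/fs.png',s);crop('top',240,160,410,280,4,'pics/ft.png',t)
E
```

```text
clock: 38.65
position: [0.5081, -0.0249, 0.1043]
ee_rot: [-2.316, -2.123, 0.0]
force: [-0.6, -0.8, 0.2]
width: 0.43
clock: 39.15
position: [0.4849, -0.0018, 0.2814]
ee_rot: [2.32, 2.115, 0.004]
force: [1.2, -0.2, -0.1]
width: 0.497
clock: 39.65
position: [0.3589, 0.1934, 0.2791]
ee_rot: [2.31, 2.127, 0.0]
force: [0.9, -0.4, -0.1]
width: 0.499
clock: 39.95
position: [0.3628, 0.1897, 0.2785]
ee_rot: [2.317, 2.121, -0.001]
force: [-0.3, 0.4, 0.7]
width: 0.498
```

View pics/fs.png

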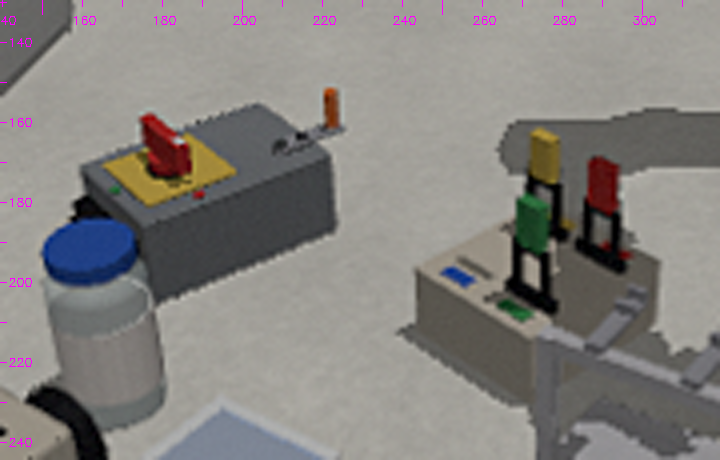

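View pics/ft.png

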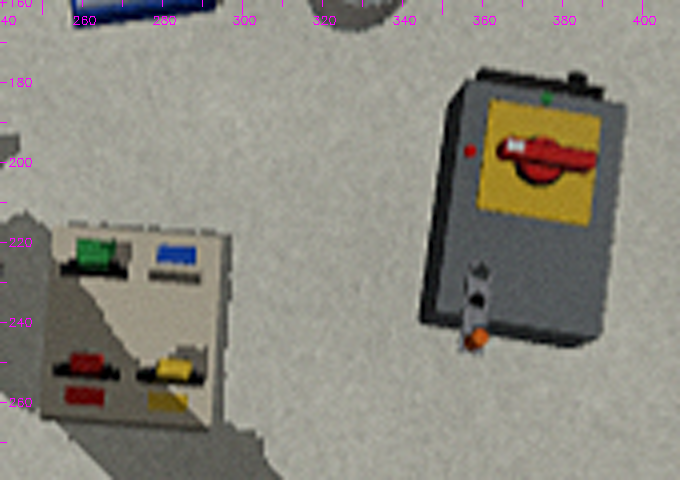

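View pics/top9.png

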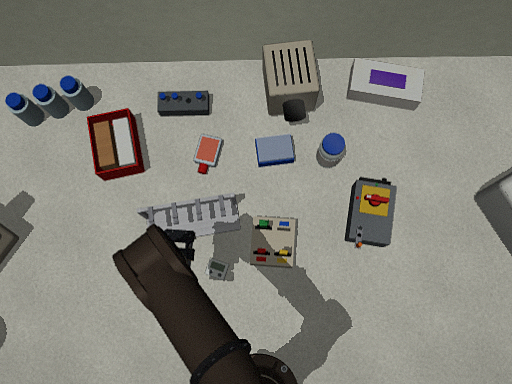

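Run:
```python
from ov import *
s=cv2.imread('pics/scene9.png');t=cv2.imread('pics/top9.png')
M=(.46627,-.0522,-.0876)
tab=sum([boxpts(.006,.012,.157,.117,x,y) for x,y in((-.04,.032),(-.04,-.032),(.04,.032))],[])
overlay('scene',s,[M],[boxpts(.075,.067,.065)+tab],230,150,320,245,6,'pics/z1.png')
q=plane('top',[(364.5,195.5),(388,199)],.127);d=q[0]-q[1];print(np.arctan2(d[1],d[0])+.1956, plane('top',[(357.8,243.7)],.128))
```

```text
1.5945766702948359 [[ 0.4435905  -0.30637574  0.128     ]]
```

View pics/z1.png

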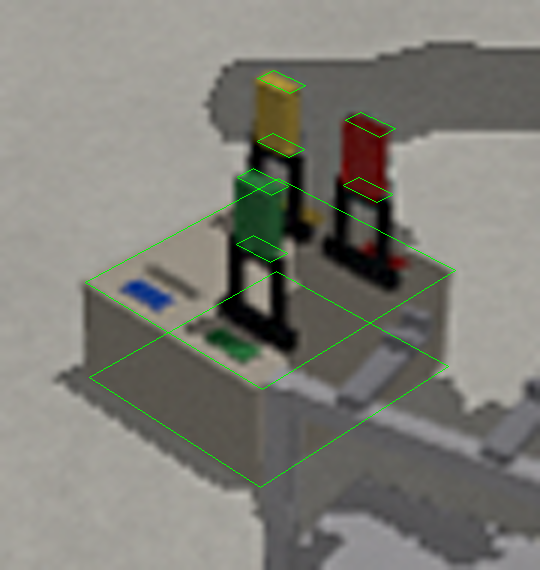

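All the seated tabs match the fully-home model, so I'm handing in.

```bash
python3 -c "
from cell import arm
print(arm.sign_off(), arm.observe()['clock'])"
```

```text
the job is handed in; nothing more can be done
the job is handed in; nothing more can be done
```

The job is handed in, at about 40 s of the 210 s. The isolator is off, the hasp is swung out, and the three slides present (red, yellow, green) are home in the slots of their colours. There was no blue slide.

**Isolator and hasp:** I turned the handle off first, then swung the hasp out until I felt about 12 N, which I took for its end stop. In the last pictures the handle measured 1.59 rad against 1.57 for off. The hasp post stood 6 mm from where it should be at the fully-out stop, which still puts it well past 1.3 rad.

**Slides:** Each one went in without resistance until its shoulder pressed on the magazine, at 18 to 30 N. In the final scene picture the tabs matched the fully-home positions to about a pixel. The magazine was knocked aside during the job, so I measured it again before inserting the red slide. None of the bench's other things looked moved, though I checked them only by eye.

**What disagreed or failed:**
- **Height reading:** the reported tool height was about 37 mm lower than the pictures showed. Because of this, my first grip on the handle closed on empty air above it and touched nothing. I corrected by that amount from then on, and the later grasps and contact heights agreed with it.
- **Camera fit:** at first, measurements from the two cameras differed by up to about 5 mm, which was enough for these fits.

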